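# Build the V-block tower and set out the reference ball on the measuring machine

## Robot

A 6-joint arm with a two-finger parallel gripper is mounted at the origin on the work surface. World frame = base frame: x ahead of the robot, y to its left, z up, the work surface at z = 0. Lengths are in mm, angles in rad, forces in N, time in s.
With the tool pointing down it reaches from about 275 to 1000 mm from the base axis. Payload 8.4 kg.
Tool frame: the origin (TCP) lies between the finger pads; the fingertips stand r.finger_overhang ahead of it and the grasp point (between the pads) is the TCP (r.finger_overhang is the distance from the TCP to the fingertips, in mm); z points along the fingers, y is the line along which they close (so a half turn about z gives the same grasp; the last joint's range is limited). The gripper opens to 85 mm and grips with 20 to 120 N. Pads are 22 mm wide; open, the fingers measure 114 mm over their backs; the gripper's body (76 mm by 85 mm) begins 54 mm behind the grasp point. The pads swing forward as they close: fully open they stand 13 mm farther back than shut.
Start: joints at [-1.271, 0.353, 1.633, -0, 1.155, -0.002], TCP at [185.773, -596.755, 250.281] pointing down, gripper open.
Joint ranges: [-2.63, 2.63], [-0.92, 2.1], [0.06, 2.66], [-1.3, 4.44], [0, 2.69], [-3.02, 3.02]. Speed limits (rad/s): [2.22, 2.22, 2.79, 3.14, 3.14, 3.14].

## Interface

Orientations are given as [roll, pitch, yaw] about the fixed x, y, z axes, in that order (R = Rz(yaw) Ry(pitch) Rx(roll)).
In Python, from rig import r, cams, sign_off gives the robot as it stands.
- The arm moves only by the shell command python3 -m crank 'ROWS' [FORCE]. ROWS is JSON, a list of rows, each a list of 7 numbers: the shift along the tool's x, y, z in m, then the turn, a rotation vector about the tool's x, y, z in rad, then the closure, from 0 (fully open) to 1 (shut). In form: [[dx, dy, dz, ax, ay, az, gripper], ...]. A call has 1 to 5 rows; each row is the pose to reach, as a shift and turn from the pose commanded when the call began, along the tool's axes at that moment; what a row does not reach only later rows make up. A row lasts 1/10 s, in which the tool goes at most 50 mm and 8.59 degrees, less where a joint would pass 70% of its speed; a pose out of reach is approached as far as the arm can. A call with a gripper value outside its range is refused whole. The fingers move at their own pace and stop on an object; FORCE is the grip in N (left out, the last holds). Time passes only in rows, so rows that repeat a pose let the fingers close. It gives the time, the measured TCP pose, the force, the opening and the grip force at its end, in the units of the state.
- r.sense(): the state, without advancing time (a new reading comes with each control period).
- cams.grab_frame(name): name is "scene" or "top" or "wrist"; returns a dict with "image" (400x640x3 uint8, red, green, blue), "fx", "fy", "cx", "cy" (pixels), "position" and "orientation" of the camera in the world. Camera axes: x right, y down, z forward; pixel columns grow to the right and rows downward; lengths in mm; the calibration is good to about 2 mm. A picture is of the moment at which its call begins. There is no depth.
- sign_off(): hands the job in; it is judged then, once.
The state is a dict: "clock": time; "qpos": joint angles; "qvel": joint speeds; "joint_efforts": joint torques, N m; "eef_pos": TCP position; "tcp_rot": TCP orientation; "contact_force": force on the tool from outside, world axes, zero at the start; "wrist_torque": the same for the moment, N m; "opening": opening from 0.0 (shut) to 1.0 (fully open); "grasp_force": force on a finger pad.
Only numpy, scipy, OpenCV 4.12 (cv2) and the standard library are available. Lean on these libraries where they do the work, as an engineer would, in place of code of your own. Each camera call takes 0.05 s, during which the arm holds its last target. There are 200 camera calls.

## Task

Set up the measuring machine's fixture plate: on the round seat build a centred tower of the wide riser, then the middle riser, then the narrow riser, then the V-block on top with its groove square to the fence bar and its end stop on the fence side; and stand the reference ball centred on the square seat. Set everything down gently and upright, tip nothing over, and leave the brass bush where it is.

Things in the scene. Friction and masses are not known exactly. Their poses are not given: they have to be found in the camera images.
- wide_riser: wide aluminium riser: plain solid disc, 66 mm diameter, 25 mm high, standing flat (about 0.23 kg). Origin at the centre of its underside, z up
- middle_riser: middle aluminium riser: plain solid disc, 52 mm diameter, 25 mm high, standing flat (about 0.15 kg). Origin at the centre of its underside, z up
- narrow_riser: narrow aluminium riser: plain solid disc, 40 mm diameter, 30 mm high, standing flat (about 0.10 kg). Origin at the centre of its underside, z up
- vblock: steel V-block, upright, 0.33 kg: body 44 mm long (x -22 to 22), 40 mm wide (y), 35 mm high; 90 degree groove along x in its top, 24 mm wide, 12 deep. An upright end-stop plate 5 mm thick, 40 wide, 50 high closes the +x end (x 22 to 27). Grip its plain side faces, 40 mm apart in y. Origin at the centre of the underside of the 44 x 40 body; +x points along the groove to the end stop
- ball_stand: reference ball on its stand, upright (about 0.35 kg): round dark base 50 mm diameter and 18 mm high, then a plain steel stem 16 mm diameter from 18 to 48 mm up, then a white ceramic ball 25 mm diameter with its centre 59 mm up; 71.5 mm high in all. Origin at the centre of its underside, z up
- round_seat: fixed steel round seat on the black hole-grid fixture plate: disc 82 mm diameter, 6 mm high. Origin at the centre of its underside, which lies on the plate's top, 16 mm above the table; its upper face is 6 mm above its origin
- square_seat: fixed steel square seat on the same plate: 70 x 70 mm, 6 mm high. Origin at the centre of its underside, on the plate's top 16 mm above the table; its upper face is 6 mm above its origin. Between the two seats, nearer the fence (33 mm before its centre), stands a fixed purple post 22 mm square, 43 mm high
- fence: fixed aluminium fence bar along the far edge of the black fixture plate (240 x 300 x 16 mm, turned alike): 260 mm long (y), 20 mm thick (x), 30 mm high above the plate. Origin at the centre of its underside; +x is square to the bar, pointing from the seats out through the bar, away from the robot. Seat centres are at least 100 mm from it
- flanged_bush: bystander, to be left alone: loose brass bush, flange 58 x 34 x 10 mm with a 28 mm tube on it, 40 mm high in all. Origin at the centre of its underside
Mind the look-alikes: they are no part of the job. What is shaped like the ball_stand but blue or turquoise is not meant. Leave any purple look-alike of the narrow_riser alone.

How it is judged:
By the outcome, as a careful person would: the job done as asked, in the order asked, and still so for the second after the job is handed in, with the robot touching nothing.
It also fails if it takes over 144 s, if anything falls off the work surface, if the arm or the gripper's body presses on something with over 40 N, if the wrist force passes 120 N, or if a joint passes its speed limit or range.

## Working session

There is one attempt and no reset: what is moved stays moved. The work goes in short steps, Python scripts to look and compute and a shell command to move; the robot and the scene stay as the last step left them, time stands still between calls to the robot, and variables do not carry over. Pictures are saved under pics/ and viewed, at most 14 in all, crops included, and the job is handed in when it is done.

```bash
ls; mkdir -p pics; python3 - <<'E'
from rig import r,cams
import cv2
print(r.sense(), r.finger_overhang)
for n in ("top","scene"):
    f=cams.grab_frame(n); cv2.imwrite(f"pics/{n}0.png",f["image"][:,:,::-1]); print(n,{k:v for k,v in f.items() if k!="image"})
E
```

```text
pics
{'clock': 0.0, 'qpos': array([-1.27140311e+00,  3.53662657e-01,  1.63411941e+00, -3.66754928e-05,
        1.15517728e+00, -2.38964175e-03]), 'qvel': array([-0.00150505,  0.00047544, -0.00034891,  0.00045649, -0.00056583,
       -0.00043534]), 'joint_efforts': array([-2.93972858e-03, -6.05258131e+01, -3.42070270e+01, -2.01999760e-04,
        9.50241432e-03,  2.65224941e-05]), 'eef_pos': array([ 185.63198691, -596.34109743,  249.55889179]), 'tcp_rot': array([-3.14022588e+00,  3.02669125e-05,  3.01797714e-01]), 'contact_force': array([-0.37966381,  0.34124948, -0.38936924]), 'wrist_torque': array([ 0.01398783,  0.02690367, -0.02222728]), 'grasp_force': 0.0, 'opening': 1.0012361359751771} 19.0
top {'fx': 437.0036848365834, 'fy': 437.0036848365834, 'cx': 322.3289866228333, 'cy': 198.86335667897552, 'position': array([ 371.48601683,  -90.20925416, 1098.80653313]), 'orientation': array([-3.05226482, -0.00836202, -1.57072818])}
scene {'fx': 402.16969906733544, 'fy': 402.16969906733544, 'cx': 316.6989610269988, 'cy': 201.76248210841666, 'position': array([1173.5443607 , -387.01591097,  564.15237365]), 'orientation': array([-2.18079892,  0.01919117,  1.16963651])}
```

View pics/top0.png

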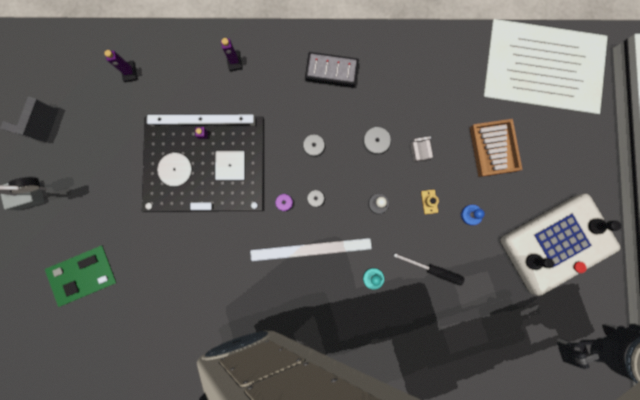

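View pics/scene0.png

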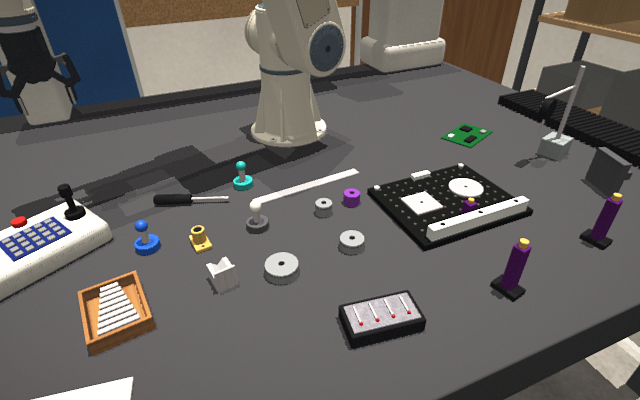

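Candidates in the top view:
- **Ball stand:** white ball on a dark base at (379,203). The look-alikes are blue (473,214) and turquoise (374,279).
- **Narrow riser:** grey at (316,198). The look-alike is purple (284,202).
- **Middle and wide risers:** (314,145) and (377,140).
- **V-block:** (423,149).
- **Brass bush, to be left alone:** (431,201).
- **Seats:** round (174,169), square (229,165), with the fence along row 119.

I'll check these in a close crop.

```bash
cat > h.py <<'E'
import numpy as np, cv2
from scipy.spatial.transform import Rotation as R
from rig import r,cams
def ray(f,u,v):
    d=np.array([(u-f["cx"])/f["fx"],(v-f["cy"])/f["fy"],1.])
    return f["position"], R.from_euler("xyz",f["orientation"]).apply(d)
def onz(f,u,v,z):
    p,d=ray(f,u,v); return p+d*(z-p[2])/d[2]
def pix(f,P):
    c=R.from_euler("xyz",f["orientation"]).inv().apply(np.array(P,float)-f["position"])
    return f["fx"]*c[0]/c[2]+f["cx"], f["fy"]*c[1]/c[2]+f["cy"]
E
python3 - <<'E'
from h import *
f=cams.grab_frame("top"); im=f["image"]
cv2.imwrite("pics/crop1.png",cv2.resize(im[105:225,270:450],None,fx=4.4,fy=4.4,interpolation=cv2.INTER_CUBIC)[:,:,::-1])
hsv=cv2.cvtColor(im,cv2.COLOR_RGB2HSV)
m=((hsv[...,2]>110)&(hsv[...,1]<60)).astype(np.uint8)
n,l,s,c=cv2.connectedComponentsWithStats(m)
for i in range(1,n):
    x,y,w,h,a=s[i]
    if 30<a<3000 and 140<x<460 and 100<y<290: 
        cn=max(cv2.findContours((l==i).astype(np.uint8),0,2)[0],key=len)
        print(s[i],c[i].round(1),[np.round(q,1) for q in cv2.minAreaRect(cn)], [onz(f,*c[i],z)[:2].round(1) for z in (22,25,30)])
E
```

```text
[ 146  114  108   11 1067] [199.7 118.5] [array([199.5, 119. ]), array([ 10., 107.]), np.float64(90.0)] [array([670.1, 208.6]), array([669.3, 207.8]), array([667.9, 206.4])]
[364 127  27  26 557] [377.  139.5] [array([377. , 139.5]), array([25., 26.]), np.float64(90.0)] [array([ 617.5, -236.2]), array([ 616.9, -235.8]), array([ 615.7, -235.1])]
[303 134  22  22 359] [313.3 144.2] [array([313.3, 144.2]), array([20.5, 21.2]), np.float64(45.0)] [array([605.1, -76.5]), array([604.5, -76.5]), array([603.4, -76.6])]
[412 136  21  25 409] [422.4 147.9] [array([422.2, 147.8]), array([22.9, 18.8]), np.float64(81.9)] [array([ 596.4, -349.9]), array([ 595.7, -349.2]), array([ 594.7, -348. ])]
[215 151  30  30 888] [229.5 165.4] [array([229.5, 165.5]), array([29., 29.]), np.float64(90.0)] [array([551.4, 131.5]), array([550.9, 130.9]), array([550. , 129.9])]
[157 152  36  35 929] [174.  168.9] [array([174., 169.]), array([33.1, 34. ]), np.float64(63.4)] [array([542.4, 269. ]), array([541.9, 268. ]), array([541.1, 266.4])]
[307 190  17  17 225] [315.1 197.9] [array([315., 198.]), array([16., 16.])
[... 410 characters left out ...]
([452.7,  69.4])]
[145 202   7   8  44] [148.1 205.5] [array([148. , 205.5]), array([7., 6.]), np.float64(90.0)] [array([451.1, 329.9]), array([450.9, 328.7]), array([450.5, 326.7])]
[190 202  22   8 174] [200.5 205.5] [array([200.5, 205.5]), array([ 7., 21.]), np.float64(90.0)] [array([451.3, 201.1]), array([451. , 200.3]), array([450.7, 198.9])]
[ 250  238  122   24 1506] [310.1 249.3] [array([310.4, 249.3]), array([ 12.4, 122.2]), np.float64(84.3)] [array([344. , -69.3]), array([344.1, -69.3]), array([344.2, -69.4])]
[394 253  35  17 144] [410.5 261. ] [array([410.9, 261.2]), array([36.8,  4.1]), np.float64(21.8)] [array([ 315.6, -315.1]), array([ 315.7, -314.5]), array([ 316. , -313.4])]
```

View pics/crop1.png

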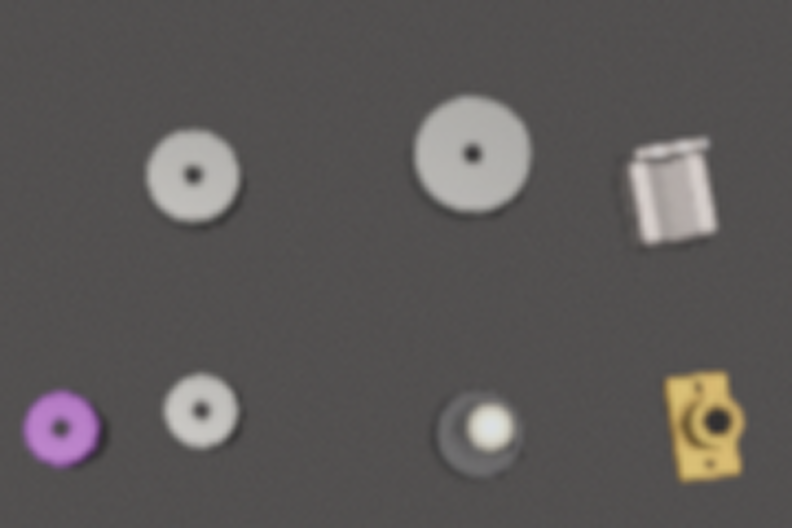

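Choice confirmed: wide, middle and narrow grey risers, with the narrow one at crop (200,410) and not the purple one. The white ball is at crop (490,427). The V-block already has its end stop towards +x, at a yaw of about 8°. Now I'll move over the wide riser.

```bash
python3 -m crank '[[0.2,-0.085,0.02,0,0,0.3018,0],[0.2,-0.085,0.02,0,0,0.3018,0],[0.2,-0.085,0.02,0,0,0.3018,0],[0.2,-0.085,0.02,0,0,0.3018,0],[0.2,-0.085,0.02,0,0,0.3018,0]]' 40; python3 -m crank '[[0.15,-0.14,0,0,0,0,0],[0.15,-0.14,0,0,0,0,0],[0.15,-0.14,0,0,0,0,0],[0.15,-0.14,0,0,0,0,0],[0.15,-0.14,0,0,0,0,0]]'
python3 - <<'E'
from h import *
s=r.sense(); print(s["clock"],s["eef_pos"],s["tcp_rot"],s["qpos"])
f=cams.grab_frame("wrist"); cv2.imwrite("pics/w1.png",f["image"][:,:,::-1]); print({k:v for k,v in f.items() if k!="image"})
E
```

```text
clock: 0.65
eef_pos: [353.7, -453.2, 229.7]
tcp_rot: [-3.14, -0.0, 0.002]
contact_force: [-0.4, -0.3, -1.2]
opening: 0.998
grasp_force: 0.0
clock: 1.15
eef_pos: [504.9, -312.5, 230.1]
tcp_rot: [-3.141, -0.001, 0.004]
contact_force: [-0.0, -0.4, -0.3]
opening: 0.997
grasp_force: 0.0
1.15 [ 504.85459504 -312.48693839  230.14651203] [-3.14059155e+00 -1.21446604e-03  3.87048710e-03] [-5.57588101e-01  3.24458310e-01  1.72261376e+00  1.68154025e-03
  1.09402614e+00  1.00856582e+00]
{'fx': 343.3990024883307, 'fy': 343.3990024883307, 'cx': 315.6501761402923, 'cy': 199.98229881680996, 'position': array([ 579.46067983, -312.71505996,  352.25566039]), 'orientation': array([ 2.84899282e+00,  1.94083781e-03, -1.56706939e+00])}
```

View pics/w1.png

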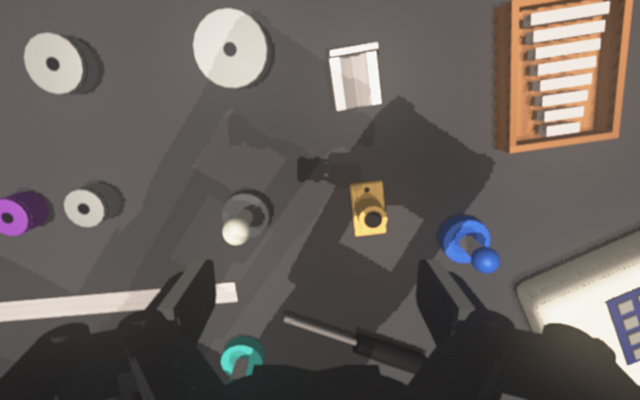

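The wrist camera sees the wide riser (231,48), middle riser (53,63), narrow riser (85,208), V-block (355,78), ball (235,232) and bush (371,218). I'll move over the wide riser and measure it from near.

```bash
cat >> h.py <<'E'
def blobs(f,cond,amin=300,z=25):
    im=f["image"]; hsv=cv2.cvtColor(im,cv2.COLOR_RGB2HSV).astype(int)
    m=cond(hsv).astype(np.uint8)
    m=cv2.morphologyEx(m,cv2.MORPH_OPEN,np.ones((3,3)))
    for c in cv2.findContours(m,cv2.RETR_EXTERNAL,cv2.CHAIN_APPROX_NONE)[0]:
        if cv2.contourArea(c)<amin: continue
        w=[onz(f,*p[0],z)[:2] for p in c]
        w=np.array(w,np.float32); (x,y),rad=cv2.minEnclosingCircle(w)
        e=cv2.fitEllipse(w)
        print("px",c.mean((0,1)).round(0),"ell",np.round(e[0],1),np.round(e[1],1),"circ",round(x,1),round(y,1),round(2*rad,1),"rect",[np.round(q,1) for q in cv2.minAreaRect(w)])
def top(f=None): return f or cams.grab_frame("top")
bright=lambda h:(h[...,2]>105)&(h[...,1]<60)
E
python3 -m crank '[[0.085,-0.076,0.05,0,0,0,0],[0.085,-0.076,0.05,0,0,0,0],[0.085,-0.076,0.05,0,0,0,0],[0.085,-0.076,0.05,0,0,0,0],[0.085,-0.076,0.05,0,0,0,0]]'
python3 - <<'E'
from h import *
s=r.sense(); print(s["eef_pos"],s["tcp_rot"])
f=cams.grab_frame("wrist"); cv2.imwrite("pics/w2.png",f["image"][:,:,::-1]); 
blobs(f,bright)
E
```

```text
clock: 1.7
eef_pos: [585.6, -240.8, 179.9]
tcp_rot: [3.142, 0.001, 0.0]
contact_force: [-0.4, 0.2, 0.0]
opening: 1.001
grasp_force: 0.0
[ 585.6380556  -240.80421214  179.85072616] [3.14158701e+00 1.45818624e-03 3.35911157e-04]
px [421. 355.] ell [ 419.2 -344.8] [13.  47.1] circ 417.2 -343.7 48.7 rect [array([ 417.7, -342.8]), array([14.2, 48.1]), np.float64(62.4)]
px [414. 265.] ell [ 514.9 -323.9] [ 62.8 130.5] circ 510.4 -334.9 136.5 rect [array([ 514.7, -337.6]), array([129.1,  65.6]), np.float64(63.8)]
px [445. 175.] ell [ 596.2 -346.5] [58.8 65.1] circ 595.2 -346.0 75.5 rect [array([ 595.6, -348.5]), array([59. , 56.7]), np.float64(9.4)]
px [312. 191.] ell [ 573.7 -228.2] [335.3 630.7] circ 499.1 -236.0 654.9 rect [array([ 553.7, -240.4]), array([628.8, 344.5]), np.float64(90.0)]
```

```bash
python3 - <<'E'
from h import *
f=cams.grab_frame("wrist"); im=f["image"]
u,v=map(int,pix(f,[617,-236,25])); print(u,v,[im[v+d,u].tolist() for d in (0,12,25,40,60,90)])
for t in (140,160,180):
    print(t); blobs(f,lambda h:(h[...,2]>t)&(h[...,1]<50))
E
```

```text
308 151 [[121, 115, 109], [237, 233, 226], [122, 118, 113], [85, 81, 77], [116, 111, 108], [128, 122, 118]]
140
px [313. 342.] ell [ 432.9 -238.5] [28.2 36.6] circ 432.9 -239.3 37.3 rect [array([ 432.8, -238.3]), array([28.1, 36.9]), np.float64(90.0)]
px [136. 301.] ell [478.5 -74. ] [18.1 38.5] circ 475.0 -76.7 38.5 rect [array([479.5, -74. ]), array([18.9, 38.5]), np.float64(30.3)]
px [448. 179.] ell [ 592.7 -350.7] [50.8 56. ] circ 591.5 -353.3 66.3 rect [array([ 591.9, -352.5]), array([48.6, 48.3]), np.float64(9.3)]
px [309. 145.] ell [ 624.3 -235.5] [55.1 67.5] circ 620.1 -235.7 66.1 rect [array([ 626. , -235.9]), array([65.5, 53.8]), np.float64(88.9)]
px [124. 160.] ell [601.2 -77.8] [ 79.1 107.5] circ 602.8 -83.1 112.1 rect [array([605.3, -77.3]), array([ 80.6, 111.3]), np.float64(65.1)]
160
px [313. 343.] ell [ 432.1 -238.8] [27.3 33.9] circ 432.2 -238.7 34.4 rect [array([ 432.2, -238.8]), array([27.1, 33.5]), np.float64(90.0)]
px [136. 301.] ell [478.4 -73.9] [17.7 37.1] circ 474.7 -76.4 37.8 rect [array([479.2, -73.8]), array([18.3, 37.5]), np.float64(29.6)]
px [448. 179.] 
[... 389 characters left out ...]
64(90.0)]
180
px [313. 344.] ell [ 430.6 -239. ] [26.3 30. ] circ 430.6 -238.7 30.7 rect [array([ 430.6, -239.2]), array([26.2, 30.1]), np.float64(90.0)]
px [136. 301.] ell [478.5 -74. ] [16.6 36.6] circ 475.2 -76.5 37.0 rect [array([479.4, -74. ]), array([17.2, 36.9]), np.float64(31.0)]
px [449. 180.] ell [ 592.7 -350.9] [49.2 54.2] circ 591.6 -353.3 65.0 rect [array([ 592., -353.]), array([46.9, 47.5]), np.float64(9.6)]
px [116. 163.] ell [607.2 -77.9] [50.7 51.1] circ 607.1 -77.9 52.0 rect [array([607.2, -77.9]), array([51. , 51.4]), np.float64(78.9)]
px [308. 143.] ell [ 625.  -235.1] [52.1 66.4] circ 620.1 -235.9 65.0 rect [array([ 626.2, -236.1]), array([64.6, 51.7]), np.float64(90.0)]
```

```bash
python3 -m crank '[[0.0345,-0.005,0.02,0,0,0,0],[0.0345,-0.005,0.07,0,0,0,0],[0.0345,-0.005,0.12,0,0,0,0],[0.0345,-0.005,0.145,0,0,0,0],[0.0345,-0.005,0.145,0,0,0,0]]'; python3 -m crank '[[0,0,0.004,0,0,0,0],[0,0,0.007,0,0,0,0],[0,0,0.01,0,0,0,0],[0,0,0.013,0,0,0,0],[0,0,0.013,0,0,0,0]]'
python3 - <<'E'
from h import *
f=cams.grab_frame("scene"); u,v=map(int,pix(f,[620,-236,40])); print(u,v)
cv2.imwrite("pics/s2.png",cv2.resize(f["image"][v-50:v+50,u-70:u+70],None,fx=5.6,fy=5.6,interpolation=cv2.INTER_CUBIC)[:,:,::-1])
E
```

```text
clock: 2.3
eef_pos: [617.6, -235.5, 31.9]
tcp_rot: [-3.139, 0.006, -0.001]
contact_force: [-0.4, 0.1, -0.4]
opening: 1.001
grasp_force: 0.0
clock: 2.8
eef_pos: [621.1, -235.2, 22.7]
tcp_rot: [3.141, -0.0, 0.0]
contact_force: [-0.3, -0.4, -0.2]
opening: 0.999
grasp_force: 0.0
281 256
```

View pics/s2.png

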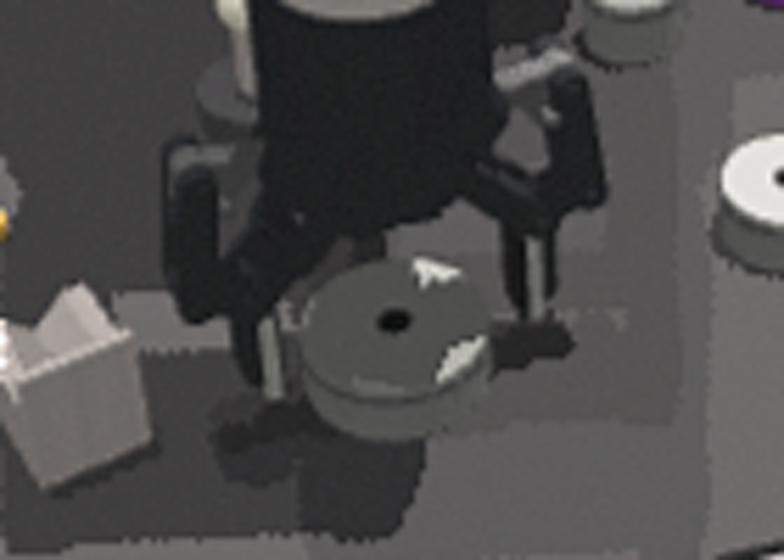

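The open fingertips straddle the riser at crop (270,390) and (540,310), about 15 mm above the table. I'll go lower and grip, then regrip at 90° to calibrate the camera against the TCP.

```bash
python3 -m crank '[[0,0,0.003,0,0,0,0],[0,0,0.006,0,0,0,0],[0,0,0.006,0,0,0,0.3],[0,0,0.006,0,0,0,0.3],[0,0,0.006,0,0,0,0.3]]' 25;python3 -m crank '[[0,0,0,0,0,0,0.35],[0,0,0,0,0,0,0.35],[0,0,0,0,0,0,0.35],[0,0,0,0,0,0,0.35],[0,0,0,0,0,0,0.35]]'; python3 -c "
from h import *
f=cams.grab_frame('wrist'); blobs(f,lambda h:(h[...,2]>150)&(h[...,1]<50)); im=f['image']
u,v=map(int,pix(f,[620,-235.5,25])); print(u,v); print(r.sense()['eef_pos'])
cv2.imwrite('pics/w3.png',im[:,:,::-1])"
```

```text
clock: 3.35
eef_pos: [620.9, -235.1, 16.2]
tcp_rot: [-3.141, 0.0, 0.0]
contact_force: [-0.4, -0.0, -0.2]
opening: 0.76
grasp_force: 28.5
clock: 3.85
eef_pos: [620.8, -235.1, 16.2]
tcp_rot: [-3.141, 0.0, -0.0]
contact_force: [-0.6, 0.0, -0.9]
opening: 0.763
grasp_force: 28.5
px [469. 389.] ell [ 579.7 -298.6] [10.7 12.3] circ 580.3 -298.5 14.1 rect [array([ 580.2, -299. ]), array([ 9.8, 11.4]), np.float64(89.3)]
px [387. 354.] ell [ 596.6 -263.7] [11.8 17.9] circ 596.5 -264.2 18.5 rect [array([ 596.7, -262.8]), array([11.5, 17.5]), np.float64(74.2)]
px [ 18. 355.] ell [ 597.  -116.9] [10.7 31.1] circ 596.4 -117.0 37.6 rect [array([ 596.9, -116.5]), array([11.9, 37.4]), np.float64(45.1)]
px [263. 343.] ell [ 602.  -215.2] [ 9.8 22.7] circ 603.2 -214.0 24.2 rect [array([ 603.3, -214.1]), array([24., 11.]), np.float64(53.1)]
px [599. 345.] ell [ 597.1 -351.5] [15.3 65. ] circ 598.3 -345.2 69.0 rect [array([ 601.6, -348.1]), array([69. , 17.9]), np.float64(49.0)]
px [619. 306.] ell [ 618.1 -352.6] [ 3.7 27.3] circ 618.6 -350.3 24.7 rect [array([ 619.6, -351. ]), array([24.7,  4.2]), np.float64(55.3)]
px [634. 264.] ell [ 633.9 -351.7] [ 6.3 24.7] circ 637.1 -353.1 24.3 rect [array([ 636.3, -350.2]), array([24.3,  6.4]), np.float64(15.2)]
px [278. 241.] ell [ 645.3 -220.9] [ 8.3 22.7] circ 646.3 -221.2 25.4 rect [array([ 645.7, -221.8]), array([ 9.3, 24.9]), np.float64(40.9)]
px [454.  71.] ell [ 698.2 -296.7] [ 52.7 160.6] circ 689.8 -274.1 161.4 rect [array([ 709.4, -281.6]), array([161.2,  59.2]), np.float64(69.0)]
px [ 52. 128.] ell [ 689.6 -149.9] [ 32.6 125. ] circ 672.6 -156.7 111.0 rect [array([ 678.8, -142.8]), array([ 35.4, 111. ]), np.float64(66.0)]
315 304
[ 620.86458338 -235.10560178   16.22148099]
```

```bash
python3 -m crank '[[0,0,0,0,0,0,0],[0,0,0,0,0,0,0],[0,0,0,0,0,0,0],[0,0,-0.02,0,0,0,0],[0,0,-0.04,0,0,0,0]]'; python3 -m crank '[[0,0,0,0,0,-0.785,0],[0,0,0,0,0,-0.785,0],[0,0,0,0,0,-0.785,0],[0,0,0,0,0,-0.785,0],[0,0,0,0,0,-0.785,0]]';python3 -m crank '[[0,0,0,0,0,-0.785,0],[0,0,0,0,0,-0.785,0],[0,0,0,0,0,-0.785,0],[0,0,0,0,0,-0.785,0],[0,0,0,0,0,-0.785,0]]';python3 -m crank '[[0,0,0,0,0,-0.08,0],[0,0,0,0,0,-0.08,0],[0,0,0.02,0,0,-0.08,0],[0,0,0.037,0,0,-0.08,0],[0,0,0.04,0,0,-0.08,0]]'
```

```text
clock: 4.4
eef_pos: [620.5, -235.0, 56.1]
tcp_rot: [-3.141, 0.001, -0.0]
contact_force: [-0.2, -1.1, -0.7]
opening: 1.001
grasp_force: 0.0
clock: 4.9
eef_pos: [621.1, -235.2, 56.4]
tcp_rot: [3.141, -0.0, 0.756]
contact_force: [-0.2, 0.1, -0.2]
opening: 1.0
grasp_force: 0.0
clock: 5.4
eef_pos: [621.1, -235.2, 56.4]
tcp_rot: [3.141, 0.0, 1.506]
contact_force: [-0.8, -0.1, 0.2]
opening: 1.002
grasp_force: 0.0
clock: 5.9
eef_pos: [619.3, -234.5, 13.8]
tcp_rot: [-3.138, -0.001, 1.578]
contact_force: [-0.4, -0.6, -0.9]
opening: 0.999
grasp_force: 0.0
```

```bash
python3 -m crank '[[0,0,0,0,0,0,0.35],[0,0,0,0,0,0,0.35],[0,0,0,0,0,0,0.35],[0,0,0,0,0,0,0.35],[0,0,0,0,0,0,0.35]]' 25; python3 -c "
from h import *
f=cams.grab_frame('top'); print(r.sense()['eef_pos'],r.sense()['tcp_rot']); cv2.imwrite('pics/t3.png',f['image'][:,:,::-1])
blobs(f,lambda h:(h[...,2]>110)&(h[...,1]<60),100)"
```

```text
clock: 6.4
eef_pos: [621.1, -235.2, 16.5]
tcp_rot: [3.141, 0.0, 1.58]
contact_force: [-0.6, -0.1, -2.3]
opening: 0.762
grasp_force: 28.6
[ 621.03663536 -235.15589739   16.45227892] [3.14138795e+00 6.37322751e-05 1.57993819e+00]
px [327. 383.] ell [  25.7 -109.2] [19.7 46. ] circ 29.3 -112.7 46.0 rect [array([  29.3, -109.1]), array([21.4, 43.7]), np.float64(89.9)]
px [305. 354.] ell [ 94.6 -57. ] [29.5 80.8] circ 95.4 -60.1 89.7 rect [array([ 94.8, -60. ]), array([85.5, 32.7]), np.float64(76.2)]
px [ 15. 200.] ell [463.4 661.2] [27.  79.8] circ 468.9 652.7 70.2 rect [array([461.8, 652.4]), array([29.5, 69.1]), np.float64(0.0)]
px [565. 243.] ell [ 356.6 -683.3] [182.2 276.9] circ 358.0 -688.8 279.3 rect [array([ 357.9, -688.8]), array([161.1, 242.7]), np.float64(28.6)]
px [373. 287.] ell [ 255.7 -207.4] [392.6 614.8] circ 258.0 -200.9 585.8 rect [array([ 253.3, -213.9]), array([532.8, 348.5]), np.float64(69.0)]
px [313. 144.] ell [604.  -76.9] [48.5 49.3] circ 603.9 -77.2 51.2 rect [array([603.8, -77.2]), array([48.1, 47.4]), np.float64(0.1)]
px [185. 287.] ell [338.5 218.9] [397.7 6
[... 258 characters left out ...]
l [668.5 215.6] [ 21.6 435.8] circ 670.6 206.9 265.5 rect [array([668.5, 206.9]), array([ 22.6, 264.8]), np.float64(0.8)]
px [400. 141.] ell [ 587.1 -272.3] [261.8 436.9] circ 603.3 -308.2 453.2 rect [array([ 604.8, -306.9]), array([291. , 358.8]), np.float64(69.3)]
px [332.  66.] ell [ 802.5 -121. ] [ 51.7 128.1] circ 803.9 -123.7 116.1 rect [array([ 802.9, -122.9]), array([110.7,  51.2]), np.float64(83.7)]
px [638.  66.] ell [ 906.5 -907.1] [ 11.  328.2] circ 806.7 -906.0 174.4 rect [array([ 807.1, -900.8]), array([ 12.9, 174.4]), np.float64(86.3)]
px [369.  22.] ell [811.2  47.3] [ 344.  2127.2] circ 981.2 -97.1 1643.4 rect [array([831.9, -97.8]), array([ 298.6, 1643.4]), np.float64(0.3)]
```

The true riser centre is (621.1,-235.2). The wrist camera said (620.2,-235.7), so its correction is +0.9 mm forward and -0.5 mm in tool y. Now I'll lift and carry the riser to just short of the round seat.

```bash
python3 -m crank '[[0,0,-0.005,0,0,0,0.35],[0,0,-0.04,0,0,0,0.35],[0,0,-0.08,0,0,0,0.35],[0.01,0,-0.13,0,0,0,0.35],[0.05,0,-0.175,0,0,0,0.35]]' 40; python3 -m crank '[[0.04,-0.007,0,0,0,0,0.35],[0.085,-0.015,0,0,0,0,0.35],[0.13,-0.025,0,0,0,0,0.35],[0.175,-0.035,0,0,0,0,0.35],[0.22,-0.045,0,0,0,0,0.35]]';python3 -m crank '[[0.04,-0.007,0,0,0,0,0.35],[0.08,-0.015,0,0,0,0,0.35],[0.12,-0.02,0,0,0,0,0.35],[0.15,-0.025,0,0,0,0,0.35],[0.162,-0.027,0,0,0,0,0.35]]'; python3 -m crank '[[0,0,0,0,0,0.0092,0.35],[0,0,0,0,0,0.0092,0.35],[0,0,0,0,0,0.0092,0.35]]'
python3 - <<'E'
from h import *
s=r.sense(); print(s["eef_pos"],s["tcp_rot"])
f=cams.grab_frame("wrist"); cv2.imwrite("pics/w4.png",f["image"][:,:,::-1]); 
for t in (130,170): blobs(f,lambda h:(h[...,2]>t)&(h[...,1]<60),600,22)
E
```

```text
clock: 6.95
eef_pos: [621.3, -194.4, 186.2]
tcp_rot: [3.139, 0.002, 1.578]
contact_force: [0.9, 0.1, -1.8]
opening: 0.756
grasp_force: 46.1
clock: 7.45
eef_pos: [572.8, 28.7, 183.5]
tcp_rot: [3.141, -0.0, 1.58]
contact_force: [0.5, 1.5, -1.9]
opening: 0.761
grasp_force: 46.4
clock: 7.95
eef_pos: [544.4, 191.4, 183.4]
tcp_rot: [3.141, -0.001, 1.582]
contact_force: [0.2, -0.6, -2.3]
opening: 0.756
grasp_force: 46.3
clock: 8.25
eef_pos: [545.3, 187.7, 183.0]
tcp_rot: [3.142, 0.0, 1.57]
contact_force: [0.2, 0.6, -2.4]
opening: 0.758
grasp_force: 46.3
[545.25823543 187.71271359 183.01184373] [3.14158033e+00 3.82842442e-04 1.56987509e+00]
px [299. 231.] ell [530.2 144.9] [22.3 90.1] circ 532.1 139.2 98.9 rect [array([529.9, 147.1]), array([98.9, 21.7]), np.float64(15.7)]
px [203. 172.] ell [451.7 199.8] [18.  64.8] circ 451.4 199.3 52.7 rect [array([451.7, 199.7]), array([17.1, 51.5]), np.float64(0.6)]
px [314.  82.] ell [544.7 269.8] [80.7 81.1] circ 545.3 269.7 83.2 rect [array([544.6, 270. ]), array([81., 81.]), np.float64(40.1)]
px [473. 147.] ell [675.9 205.8] [ 23.3 421.5] circ 675.7 200.6 257.1 rect [array([675.8, 200.6]), array([ 22.9, 256.1]), np.float64(0.5)]
px [203. 172.] ell [451.7 199.9] [16.6 64.6] circ 451.7 199.8 51.6 rect [array([451.7, 199.8]), array([15.7, 49.9]), np.float64(0.6)]
px [314.  82.] ell [544.6 269.9] [79.9 80. ] circ 544.7 269.8 81.1 rect [array([544.8, 269.9]), array([80. , 80.2]), np.float64(52.7)]
px [473. 147.] ell [675.9 208.1] [ 22.1 424.3] circ 676.0 201.1 255.9 rect [array([675.9, 201.1]), array([ 21.8, 255. ]), np.float64(0.4)]
```

View pics/w4.png

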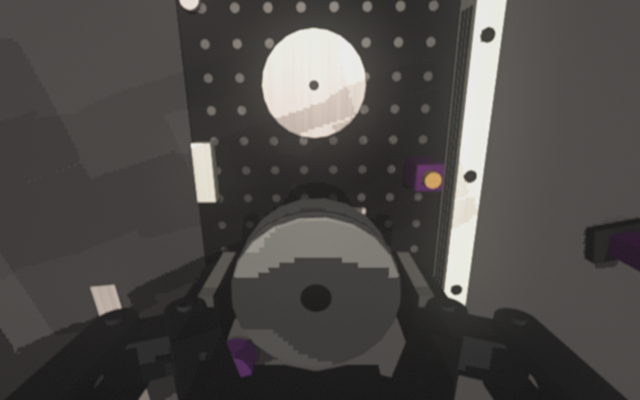

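The round seat is at (314,84), the fence along column ~475, the post at (430,178), and the held riser is at the bottom. I'll move closer so that the geometry matches the calibration.

```bash
python3 -m crank '[[0.035,0,0,0,0,0,0.35],[0.048,0,0,0,0,0,0.35],[0.048,0,0,0,0,0,0.35],[0.048,0,0,0,0,0,0.35]]'
python3 - <<'E'
from h import *
s=r.sense(); print(s["eef_pos"],s["tcp_rot"])
f=cams.grab_frame("wrist"); p=s["eef_pos"]
print(pix(f,[p[0],p[1],p[2]-16.4+25]))
cv2.imwrite("pics/w5.png",f["image"][:,:,::-1])
for t in (150,170): blobs(f,lambda h:(h[...,2]>t)&(h[...,1]<60),600,22)
im=cv2.cvtColor(f["image"],cv2.COLOR_RGB2GRAY)[280:320,290:340]; m=(im<im.min()+18).astype(np.uint8); y,x=np.nonzero(m); print(x.mean()+290,y.mean()+280,m.sum())
E
```

```text
clock: 8.7
eef_pos: [545.0, 236.2, 182.8]
tcp_rot: [-3.141, 0.001, 1.571]
contact_force: [0.4, -0.4, -2.3]
opening: 0.756
grasp_force: 46.3
[545.01017797 236.17004672 182.76296315] [-3.14117755e+00  6.55475795e-04  1.57116668e+00]
(np.float64(313.29261502490976), np.float64(299.40137764617253))
px [315. 252.] ell [545.1 173.6] [ 67.9 140.5] circ 545.7 149.9 150.4 rect [array([545.7, 179.3]), array([150.4,  58.7]), np.float64(0.0)]
px [209. 226.] ell [451.7 199.4] [18.4 65.5] circ 452.2 199.1 53.8 rect [array([451.7, 199.1]), array([17.4, 52. ]), np.float64(0.5)]
px [314. 143.] ell [544.5 272. ] [76.6 82.1] circ 544.6 270.3 82.0 rect [array([544.3, 273. ]), array([80.7, 76.5]), np.float64(2.6)]
px [469. 179.] ell [675.7 231.2] [ 24.4 323. ] circ 676.2 227.7 213.9 rect [array([675.6, 227.7]), array([ 23.8, 212.9]), np.float64(0.5)]
px [315. 244.] ell [543.9 185.3] [ 41.3 125.5] circ 544.3 173.2 121.0 rect [array([544.3, 186.5]), array([121. ,  42.5]), np.float64(0.0)]
px [209. 226.] ell [451.8 199.3] [17.9 65.3] circ 451.8 199.1 53.6 rect [array([451.7, 199.1]), array([17. , 51.9]), np.float64(0.5)]
px [314. 143.] ell [544.5 272. ] [76.2 81.6] circ 544.4 270.3 81.7 rect [array([544.3, 272.7]), array([80.6, 76. ]), np.float64(2.7)]
px [469. 180.] ell [675.6 231.2] [ 23.8 324.8] circ 678.5 227.7 213.4 rect [array([675.5, 227.7]), array([ 23.2, 212.9]), np.float64(0.5)]
315.56735340729 297.7511885895404 631
```

```bash
python3 -m crank '[[0.025,-0.001,0.02,0,0,0,0.35],[0.035,-0.001,0.06,0,0,0,0.35],[0.035,-0.001,0.1,0,0,0,0.35],[0.035,-0.001,0.125,0,0,0,0.35],[0.035,-0.001,0.134,0,0,0,0.35]]'; python3 -m crank '[[0,0,0.002,0,0,0,0.35],[0,0,0.005,0,0,0,0.35],[0,0,0.008,0,0,0,0.35],[0,0,0.009,0,0,0,0.35],[0,0,0.0095,0,0,0,0.35]]'
```

```text
clock: 9.25
eef_pos: [542.4, 270.1, 46.1]
tcp_rot: [-3.137, 0.002, 1.57]
contact_force: [0.3, -0.5, -2.2]
opening: 0.753
grasp_force: 46.1
clock: 9.75
eef_pos: [544.5, 272.0, 40.2]
tcp_rot: [3.141, -0.001, 1.571]
contact_force: [-0.2, 0.1, -2.3]
opening: 0.76
grasp_force: 46.1
```

```bash
python3 -m crank '[[-0.0007,-0.0004,0,0,0,0,0.35],[-0.0007,-0.0004,0.0005,0,0,0,0.35],[-0.0007,-0.0004,0.001,0,0,0,0.35],[-0.0007,-0.0004,0.0015,0,0,0,0.35],[-0.0007,-0.0004,0.0018,0,0,0,0.35]]'; python3 -m crank '[[0,0,0,0,0,0,0.35],[0,0,0,0,0,0,0.35]]'
```

```text
clock: 10.25
eef_pos: [543.7, 271.2, 38.4]
tcp_rot: [-3.142, -0.0, 1.571]
contact_force: [-1.9, -2.2, 10.3]
opening: 0.76
grasp_force: 47.3
clock: 10.45
eef_pos: [543.8, 271.2, 38.5]
tcp_rot: [3.141, -0.0, 1.571]
contact_force: [-2.7, -1.4, 7.0]
opening: 0.755
grasp_force: 47.3
```

Seated. Now I'll release, rise, and check from the same viewpoint.

```bash
python3 -m crank '[[0,0,0,0,0,0,0.2],[0,0,0,0,0,0,0],[0,0,0,0,0,0,0],[0,0,-0.02,0,0,0,0],[0,0,-0.06,0,0,0,0]]'; python3 -m crank '[[0,0,-0.04,0,0,0,0],[-0.036,0,-0.085,0,0,0,0],[-0.036,0,-0.085,0,0,0,0],[-0.036,0,-0.085,0,0,0,0]]'
python3 - <<'E'
from h import *
s=r.sense(); print(s["eef_pos"],s["tcp_rot"])
f=cams.grab_frame("wrist"); 
cv2.imwrite("pics/w6.png",f["image"][:,:,::-1])
for t in (130,160,190): blobs(f,lambda h:(h[...,2]>t)&(h[...,1]<60),600,47)
E
```

```text
clock: 10.95
eef_pos: [541.7, 270.2, 95.4]
tcp_rot: [-3.136, 0.003, 1.571]
contact_force: [0.3, 0.7, -0.1]
opening: 1.0
grasp_force: 0.0
clock: 11.35
eef_pos: [544.4, 234.8, 184.0]
tcp_rot: [3.139, -0.001, 1.57]
contact_force: [0.3, 0.4, -0.6]
opening: 1.004
grasp_force: 0.0
[544.43836086 234.81662026 184.04123047] [ 3.13897209e+00 -1.16746188e-03  1.56950025e+00]
px [181. 286.] ell [429.7 152.7] [ 9.5 81.1] circ 430.6 154.5 64.2 rect [array([431. , 154.2]), array([63.7, 10.7]), np.float64(55.4)]
px [326. 289.] ell [554.2 149.5] [74.2 75.2] circ 554.4 149.3 89.0 rect [array([554.3, 149.4]), array([64.2, 64.7]), np.float64(0.5)]
px [211. 223.] ell [461.1 210.5] [20.6 62.9] circ 461.8 210.8 55.3 rect [array([461.8, 210.8]), array([52.2, 21. ]), np.float64(89.8)]
px [181. 141.] ell [444.6 278.8] [16.3 41.4] circ 447.8 274.4 38.5 rect [array([442.7, 274.2]), array([18.1, 38.1]), np.float64(0.8)]
px [312. 142.] ell [544.4 273.5] [74.5 77.8] circ 543.7 275.2 86.6 rect [array([545.5, 273.7]), array([77.1, 75.9]), np.float64(14.2)]
px [364. 105.] ell [587.2 256.5] [232.  499.3] circ 574.0 25
[... 466 characters left out ...]
np.float64(12.6)]
px [473. 172.] ell [667.2 247.6] [ 44.6 178.8] circ 664.5 244.1 177.2 rect [array([667.5, 244.2]), array([175.8,  48.4]), np.float64(89.5)]
px [328. 291.] ell [555.8 147.9] [66.6 74.3] circ 554.4 149.9 86.9 rect [array([554.1, 149.8]), array([62. , 62.7]), np.float64(89.9)]
px [209. 225.] ell [460.  208.6] [16.8 59.5] circ 460.3 208.5 48.7 rect [array([460. , 208.4]), array([15.9, 47.4]), np.float64(0.5)]
px [314. 143.] ell [544.6 273.6] [73.6 73.9] circ 544.7 273.5 74.8 rect [array([544.6, 273.7]), array([74. , 73.9]), np.float64(89.9)]
px [470. 168.] ell [664.2 246.8] [ 22.4 260.1] circ 664.8 244.6 176.1 rect [array([664.1, 244.6]), array([ 21.8, 175.1]), np.float64(0.4)]
```

View pics/w6.png

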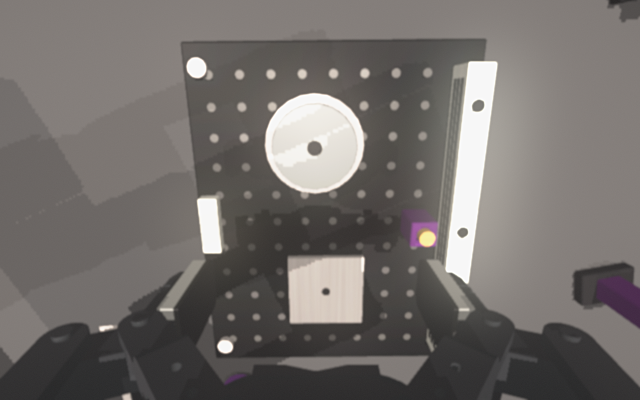

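The wide riser sits visibly concentric on the round seat at (315,144). The square seat is at (326,290). Next I'll quantify the riser's offset and measure the square seat.

```bash
cat >> h.py <<'E'
def hole(f,P,w=14,z=None):
    u,v=map(int,pix(f,P)); g=cv2.cvtColor(f["image"],cv2.COLOR_RGB2GRAY)[v-w:v+w,u-w:u+w].astype(float)
    t=(g.min()+np.median(g))/2; wt=(t-g).clip(0)
    y,x=np.mgrid[v-w:v+w,u-w:u+w]; q=((wt*x).sum()/wt.sum(),(wt*y).sum()/wt.sum())
    return np.round(q,1), onz(f,*q,P[2])[:2].round(2)
E
python3 - <<'E'
from h import *
f=cams.grab_frame("wrist"); print(r.sense()["eef_pos"])
print("riser hole",hole(f,[544,271,47]))
print("sq hole",hole(f,[554,146,22],8))
blobs(f,lambda h:(h[...,2]>190)&(h[...,1]<60),1500,22)
E
```

```text
[543.1533717  235.21029739 181.59793313]
riser hole (array([315.8, 148.6]), array([544.84, 271.1 ]))
sq hole (array([328.5, 281.9]), array([556.47, 144.12]))
px [329. 292.] ell [556.6 132.6] [73.3 81.3] circ 555.5 134.0 94.9 rect [array([555.2, 134. ]), array([66.8, 69.2]), np.float64(89.9)]
px [315. 143.] ell [544.6 270.2] [80.8 81.1] circ 544.6 270.1 82.2 rect [array([544.5, 270.3]), array([81. , 81.4]), np.float64(36.8)]
px [472. 169.] ell [675.8 241. ] [ 24.6 287.3] circ 676.2 237.0 196.0 rect [array([675.7, 237. ]), array([ 23.9, 194.9]), np.float64(0.4)]
```

```bash
python3 -m crank '[[-0.04,0.01,0,0,0,0,0],[-0.085,0.02,0,0,0,0,0],[-0.13,0.03,0,0,0,0,0],[-0.175,0.035,0,0,0,0,0],[-0.22,0.045,0,0,0,0,0]]'; python3 -m crank '[[-0.045,0.01,0,0,0,0,0],[-0.09,0.018,0,0,0,0,0],[-0.12,0.018,0,0,0,0,0],[-0.128,0.018,0,0,0,0,0],[-0.128,0.018,0,0,0,0,0]]'
python3 - <<'E'
from h import *
f=cams.grab_frame("wrist"); print(r.sense()["eef_pos"],r.sense()["tcp_rot"])
print("hole",hole(f,[607,-78,25]))
for t in (130,160,190): blobs(f,lambda h:(h[...,2]>t)&(h[...,1]<60),1000,25)
cv2.imwrite("pics/w7.png",f["image"][:,:,::-1])
E
```

```text
clock: 11.95
eef_pos: [587.6, 14.3, 180.4]
tcp_rot: [-3.138, -0.0, 1.572]
contact_force: [0.3, 0.7, 0.6]
opening: 1.0
grasp_force: 0.0
clock: 12.45
eef_pos: [606.0, -113.0, 180.8]
tcp_rot: [-3.139, -0.001, 1.569]
contact_force: [-0.2, 0.5, -0.5]
opening: 1.002
grasp_force: 0.0
[ 606.11237396 -112.01915293  181.16399761] [-3.13931322e+00 -9.61483179e-04  1.57021929e+00]
hole (array([315.9, 144.5]), array([606.81, -76.61]))
px [ 17. 343.] ell [ 317.4 -267.2] [29.1 77.2] circ 320.9 -277.1 82.0 rect [array([ 311.6, -266.6]), array([82., 30.]), np.float64(41.9)]
px [243. 271.] ell [ 541.3 -191. ] [64.8 68.3] circ 539.1 -190.9 79.9 rect [array([ 540.3, -192. ]), array([60.2, 61.8]), np.float64(85.1)]
px [320. 123.] ell [607.5 -63.8] [55.9 80.5] circ 606.9 -62.4 80.7 rect [array([608.2, -66.3]), array([73.2, 53.7]), np.float64(78.8)]
px [107. 174.] ell [ 467.4 -151.3] [169.4 307.3] circ 459.4 -102.2 272.5 rect [array([ 438.5, -139.5]), array([182.1, 256.2]), np.float64(60.0)]
px [427. 184.] ell [ 649.7 -129.8] [318.  627.3] circ 716.1 -146.0 553.0 rect [array([ 714., -144.]), array([344.1, 
[... 444 characters left out ...]
 [ 32. 167.] ell [ 373.4 -114. ] [ 25.9 241.2] circ 376.4 -101.3 206.2 rect [array([ 371.5, -101.9]), array([ 25.5, 205.9]), np.float64(5.7)]
px [148. 151.] ell [470.8 -82.2] [37.7 39. ] circ 471.2 -82.4 40.0 rect [array([470.9, -82.4]), array([38.2, 38.7]), np.float64(89.9)]
px [554. 195.] ell [ 806.1 -123. ] [ 63.8 145.5] circ 806.3 -123.5 129.1 rect [array([ 806. , -123.6]), array([117.8,  57.1]), np.float64(82.1)]
px [316. 143.] ell [606.7 -76.1] [50.  50.1] circ 606.7 -76.1 51.1 rect [array([606.9, -76. ]), array([49.7, 50.1]), np.float64(89.9)]
px [ 32. 167.] ell [ 373.2 -112.5] [ 25.  240.7] circ 373.4 -101.6 205.3 rect [array([ 371.5, -101.9]), array([ 24.9, 204.6]), np.float64(5.7)]
```

```bash
python3 -m crank '[[0,0,0,0,0,0,0],[0,0,0,0,0,0,0]]'
python3 - <<'E'
from h import *
f=cams.grab_frame("wrist"); print(r.sense()["eef_pos"],r.sense()["tcp_rot"])
print("hole",hole(f,[607,-77,25]))
blobs(f,lambda h:(h[...,2]>190)&(h[...,1]<60)&(np.arange(640)>150),1000,25)
E
```

```text
clock: 12.7
eef_pos: [606.6, -111.2, 182.4]
tcp_rot: [-3.141, -0.0, 1.572]
contact_force: [-0.0, 0.9, -0.7]
opening: 1.005
grasp_force: 0.0
[ 606.71607112 -111.43298753  182.55597993] [-3.14144640e+00 -2.09811910e-04  1.57240128e+00]
hole (array([314.9, 146.6]), array([606.84, -76.78]))
px [550. 197.] ell [ 806.1 -123. ] [ 63.8 145.5] circ 806.1 -123.3 129.2 rect [array([ 806. , -123.5]), array([117.9,  57.1]), np.float64(82.1)]
px [315. 145.] ell [606.6 -76.1] [49.8 50.1] circ 606.7 -76.0 51.0 rect [array([606.5, -76.1]), array([49.7, 50.1]), np.float64(0.1)]
```

```bash
python3 -m crank '[[0.0355,-0.0004,0.02,0,0,0,0],[0.0355,-0.0004,0.07,0,0,0,0],[0.0355,-0.0004,0.12,0,0,0,0],[0.0355,-0.0004,0.145,0,0,0,0],[0.0355,-0.0004,0.155,0,0,0,0]]'; python3 -m crank '[[0,0,0.005,0,0,0,0],[0,0,0.01,0,0,0,0],[0,0,0.01,0,0,0,0.3],[0,0,0.01,0,0,0,0.5],[0,0,0.01,0,0,0,0.5]]' 25;python3 -m crank '[[0,0,0,0,0,0,0.5],[0,0,0,0,0,0,0.5],[0,0,0,0,0,0,0.5]]'
```

```text
clock: 13.25
eef_pos: [604.4, -76.2, 24.8]
tcp_rot: [-3.137, -0.001, 1.572]
contact_force: [-0.6, 1.2, 0.6]
opening: 1.002
grasp_force: 0.0
clock: 13.75
eef_pos: [607.0, -77.5, 19.0]
tcp_rot: [3.14, 0.0, 1.571]
contact_force: [-1.6, -0.5, 3.9]
opening: 0.601
grasp_force: 25.5
clock: 14.05
eef_pos: [607.0, -77.4, 19.0]
tcp_rot: [3.14, 0.0, 1.571]
contact_force: [-1.5, 0.7, 5.3]
opening: 0.599
grasp_force: 25.5
```

The tips touched the table slightly (5 N) because they swing down as they close. I'll release, raise, turn to yaw 0 and regrip higher.

```bash
python3 -m crank '[[0,0,-0.002,0,0,0,0],[0,0,-0.004,0,0,0,0],[0,0,-0.004,0,0,0,0],[0,0,-0.02,0,0,0,0],[0,0,-0.04,0,0,0,0]]'; python3 -m crank '[[0,0,0,0,0,0.785,0],[0,0,0,0,0,0.785,0],[0,0,0,0,0,0.785,0],[0,0,0,0,0,0.785,0],[0,0,0,0,0,0.785,0]]';python3 -m crank '[[0,0,0,0,0,0.785,0],[0,0,0,0,0,0.785,0],[0,0,0,0,0,0.785,0],[0,0,0,0,0,0.785,0],[0,0,0,0,0,0.785,0]]';python3 -m crank '[[0,0,0,0,0,0.07,0],[0,0,0,0,0,0.07,0],[0,0,0,0,0,0.07,0],[0,0,0,0,0,0.07,0]]'
```

```text
clock: 14.55
eef_pos: [605.6, -77.2, 58.0]
tcp_rot: [-3.14, -0.0, 1.571]
contact_force: [0.2, -0.1, 0.2]
opening: 0.999
grasp_force: 0.0
clock: 15.05
eef_pos: [606.5, -77.4, 58.8]
tcp_rot: [3.141, -0.0, 0.815]
contact_force: [-0.0, 0.7, -0.0]
opening: 1.0
grasp_force: 0.0
clock: 15.55
eef_pos: [606.6, -77.4, 58.8]
tcp_rot: [3.141, -0.001, 0.065]
contact_force: [-0.2, -0.1, 0.9]
opening: 1.005
grasp_force: 0.0
clock: 15.95
eef_pos: [606.4, -77.3, 58.1]
tcp_rot: [3.142, -0.0, 0.003]
contact_force: [-0.5, 0.7, 0.4]
opening: 1.003
grasp_force: 0.0
```

```bash
python3 -m crank '[[0.0005,0,0.015,0,0,0,0],[0.0005,0,0.03,0,0,0,0],[0.0005,0,0.036,0,0,0,0],[0.0005,0,0.036,0,0,0,0.3],[0.0005,0,0.036,0,0,0,0.3]]' 25;python3 -m crank '[[0,0,0,0,0,0,0.5],[0,0,0,0,0,0,0.5],[0,0,0,0,0,0,0.5],[0,0,0,0,0,0,0.5]]'
```

```text
clock: 16.45
eef_pos: [606.5, -77.3, 21.1]
tcp_rot: [-3.141, 0.001, 0.001]
contact_force: [0.6, 0.9, 0.7]
opening: 0.708
grasp_force: 0.0
clock: 16.85
eef_pos: [606.9, -77.3, 21.9]
tcp_rot: [3.142, -0.0, 0.001]
contact_force: [-0.7, -0.2, 1.6]
opening: 0.601
grasp_force: 26.3
```

```bash
python3 -m crank '[[0,0,-0.005,0,0,0,0.5],[0,0,-0.04,0,0,0,0.5],[0,0,-0.08,0,0,0,0.5],[0,-0.01,-0.12,0,0,0,0.5],[-0.01,-0.05,-0.16,0,0,0,0.5]]' 40; python3 -m crank '[[-0.015,-0.04,0,0,0,0,0.5],[-0.035,-0.085,0,0,0,0,0.5],[-0.055,-0.13,0,0,0,0,0.5],[-0.075,-0.175,0,0,0,0,0.5],[-0.095,-0.22,0,0,0,0,0.5]]';python3 -m crank '[[-0.015,-0.04,0,0,0,0,0.5],[-0.03,-0.07,0,0,0,0,0.5],[-0.032,-0.078,0,0,0,0,0.5],[-0.032,-0.078,0,0,0,0,0.5],[-0.032,-0.078,0,0,0,0,0.5]]';  python3 -m crank '[[0,0,0,0,0,0,0.5],[0,0,0,0,0,0,0.5],[0,0,0,0,0,0,0.5]]'
cat >> h.py <<'E'
def ring(f,C,rad,tol=5):
    """circle centre at height C[2] from radial edge search"""
    g=cv2.GaussianBlur(cv2.cvtColor(f["image"],cv2.COLOR_RGB2GRAY),(3,3),0).astype(float)
    C=np.array(C,float)
    for it in range(3):
        pts=[];rr=np.arange(rad-tol,rad+tol,.25)
        for a in np.arange(0,2*np.pi,.05):
            P=C+np.outer(rr,[np.cos(a),np.sin(a),0]); uv=np.array([pix(f,p) for p in P],np.float32)
            s=cv2.remap(g.astype(np.float32),uv[:,0].reshape(-1,1),uv[:,1].reshape(-1,1),1).ravel()
            d=np.abs(s[4:]-s[:-4]); k=d.argmax()
            if d[k]>12: pts.append(P[k+2,:2])
        p=np.array(pts)
        w=np.ones(len(p))
        for _ in range(8):
            A=np.c_[2*p,np.ones(len(p))]*w[:,None]; x=np.linalg.lstsq(A,(p**2).sum(1)*w,rcond=None)[0]
            R0=np.sqrt(x[2]+x[0]**2+x[1]**2); e=np.hypot(*(p-x[:2]).T)-R0; w=1/(1+(e/.5)**2)
        C[:2]=x[:2]
    return C[:2].round(2),round(R0,2),len(p),round(np.median(abs(e)),2)
E
python3 - <<'E'
from h import *
f=cams.grab_frame("wrist"); print(r.sense()["eef_pos"],r.sense()["tcp_rot"])
print(ring(f,[544,271,47],33,4),ring(f,[544,270,22],41,4),hole(f,[544,271,47]))
cv2.imwrite("pics/w8.png",f["image"][:,:,::-1])
E
```

```text
clock: 17.35
eef_pos: [599.2, -34.1, 179.0]
tcp_rot: [3.141, -0.003, -0.002]
contact_force: [0.9, 0.6, -1.7]
opening: 0.591
grasp_force: 42.4
clock: 17.85
eef_pos: [501.8, 188.9, 177.0]
tcp_rot: [-3.141, -0.001, 0.0]
contact_force: [0.8, 0.4, -1.7]
opening: 0.591
grasp_force: 42.4
clock: 18.35
eef_pos: [471.0, 264.7, 176.6]
tcp_rot: [3.141, -0.0, 0.001]
contact_force: [0.2, -0.5, -1.5]
opening: 0.593
grasp_force: 42.4
clock: 18.65
eef_pos: [471.2, 264.6, 176.5]
tcp_rot: [3.141, 0.0, -0.0]
contact_force: [0.5, 0.4, -2.2]
opening: 0.594
grasp_force: 42.4
[471.09618145 264.75446529 176.46636019] [ 3.14153268e+00  1.51111307e-05 -2.68951411e-04]
(array([542.47, 271.06]), np.float64(34.51), 126, np.float64(0.31)) (array([544.6 , 269.76]), np.float64(40.73), 126, np.float64(0.03)) (array([306.3,  97.8]), array([544.73, 270.96]))
```

View pics/w8.png

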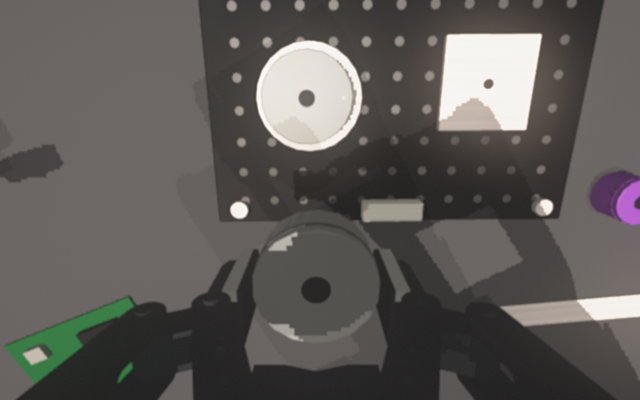

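The wide riser is concentric with the seat to about 1 mm: riser hole at (306,98), seat ring centre (544.6,269.8). Now I'll place the middle riser.

```bash
python3 -m crank '[[0.035,-0.003,0,0,0,0,0.5],[0.065,-0.0063,0.02,0,0,0,0.5],[0.0727,-0.0063,0.055,0,0,0,0.5],[0.0727,-0.0063,0.085,0,0,0,0.5],[0.0727,-0.0063,0.098,0,0,0,0.5]]'; python3 -m crank '[[0,0,0.001,0,0,0,0.5],[0,0,0.003,0,0,0,0.5],[0,0,0.005,0,0,0,0.5],[0,0,0.007,0,0,0,0.5],[0,0,0.0075,0,0,0,0.5]]'; python3 -m crank '[[0,0,0,0,0,0,0.5],[0,0,0,0,0,0,0.5],[0,0,0,0,0,0,0.5]]'
```

```text
clock: 19.2
eef_pos: [542.2, 270.6, 75.5]
tcp_rot: [3.14, 0.004, 0.0]
contact_force: [-0.5, 0.3, -2.1]
opening: 0.593
grasp_force: 42.4
clock: 19.7
eef_pos: [543.8, 271.9, 71.7]
tcp_rot: [-3.141, -0.001, 0.001]
contact_force: [-0.6, 0.2, -1.6]
opening: 0.592
grasp_force: 42.4
clock: 20.0
eef_pos: [543.5, 271.8, 71.1]
tcp_rot: [-3.142, -0.0, 0.001]
contact_force: [0.3, 0.6, -1.4]
opening: 0.595
grasp_force: 42.4
```

```bash
python3 -m crank '[[0.0003,0.0008,0,0,0,0,0.5],[0.0003,0.0008,0.0007,0,0,0,0.5],[0.0003,0.0008,0.0013,0,0,0,0.5],[0.0003,0.0008,0.0019,0,0,0,0.5],[0.0003,0.0008,0.0024,0,0,0,0.5]]'; python3 -m crank '[[0,0,0,0,0,0,0.5],[0,0,0.0002,0,0,0,0.5]]'
```

```text
clock: 20.5
eef_pos: [543.8, 270.9, 69.0]
tcp_rot: [3.142, 0.0, 0.001]
contact_force: [-3.7, -1.8, 10.2]
opening: 0.594
grasp_force: 43.3
clock: 20.7
eef_pos: [543.8, 270.9, 69.0]
tcp_rot: [3.142, 0.0, 0.001]
contact_force: [-3.0, -1.6, 8.4]
opening: 0.596
grasp_force: 43.2
```

```bash
python3 -m crank '[[0,0,0,0,0,0,0.3],[0,0,0,0,0,0,0.2],[0,0,0,0,0,0,0.2],[0,0,-0.03,0,0,0,0.2],[0,0,-0.07,0,0,0,0.2]]'; python3 -m crank '[[-0.01,0.04,-0.04,0,0,0,0.2],[-0.025,0.085,-0.045,0,0,0,0.2],[-0.04,0.13,-0.045,0,0,0,0.2],[-0.055,0.175,-0.045,0,0,0,0.2],[-0.065,0.22,-0.045,0,0,0,0.2]]'; python3 -m crank '[[-0.015,0.045,0,0,0,0,0.2],[-0.03,0.09,0,0,0,0,0.2],[-0.04,0.13,0,0,0,0,0.2],[-0.043,0.133,0,0,0,0,0.2],[-0.043,0.133,0,0,0,0,0.2]]'; python3 -m crank '[[0,0,0,0,0,0,0.2],[0,0,0,0,0,0,0.2],[0,0,0,0,0,0,0.2]]'
python3 - <<'E'
from h import *
f=cams.grab_frame("wrist"); print(r.sense()["eef_pos"],r.sense()["tcp_rot"])
print(ring(f,[471,-82,30],20,4),hole(f,[471,-82,30],8))
E
```

```text
clock: 21.2
eef_pos: [542.3, 270.2, 137.0]
tcp_rot: [3.14, 0.004, 0.001]
contact_force: [1.0, 0.3, 0.2]
opening: 0.8
grasp_force: 0.0
clock: 21.7
eef_pos: [477.7, 49.4, 183.6]
tcp_rot: [3.142, -0.0, 0.001]
contact_force: [0.5, -0.9, -0.3]
opening: 0.799
grasp_force: 0.0
clock: 22.2
eef_pos: [435.7, -82.9, 183.4]
tcp_rot: [-3.141, -0.0, -0.002]
contact_force: [0.5, 0.3, -0.7]
opening: 0.797
grasp_force: 0.0
clock: 22.5
eef_pos: [436.4, -81.1, 183.3]
tcp_rot: [-3.141, 0.0, 0.003]
contact_force: [0.4, -0.2, -0.1]
opening: 0.802
grasp_force: 0.0
[436.36274317 -81.26544311 183.31870692] [-3.14154263e+00  4.72003570e-05  2.51006966e-03]
(array([472.4 , -81.75]), np.float64(19.37), 126, np.float64(0.13)) (array([316.5, 146.9]), array([472.21, -81.9 ]))
```

```bash
python3 -m crank '[[0.0352,0.0005,0.02,0,0,0,0.2],[0.0352,0.0005,0.06,0,0,0,0.2],[0.0352,0.0005,0.11,0,0,0,0.2],[0.0352,0.0005,0.14,0,0,0,0.2],[0.0352,0.0005,0.151,0,0,0,0.2]]'; python3 -m crank '[[0,0,0.004,0,0,0,0.2],[0,0,0.007,0,0,0,0.2],[0,0,0.007,0,0,0,0.4],[0,0,0.007,0,0,0,0.6],[0,0,0.007,0,0,0,0.6]]' 25;python3 -m crank '[[0,0,0,0,0,0,0.6],[0,0,0,0,0,0,0.6],[0,0,0,0,0,0,0.6]]'; python3 -m crank '[[0,0,0,0,0,0,0.3],[0,0,0,0,0,0,0.2],[0,0,0,0,0,0,0.2],[0,0,-0.02,0,0,0,0.2],[0,0,-0.045,0,0,0,0.2]]'; python3 -m crank '[[0,0,0,0,0,-0.785,0],[0,0,0,0,0,-0.785,0.1],[0,0,0,0,0,-0.785,0.1],[0,0,0,0,0,-0.785,0.1],[0,0,0,0,0,-0.785,0.1]]';python3 -m crank '[[0,0,0,0,0,-0.785,0.1],[0,0,0,0,0,-0.785,0.1],[0,0,0,0,0,-0.785,0.1],[0,0,0,0,0,-0.785,0.1],[0,0,0,0,0,-0.785,0.1]]';python3 -m crank '[[0,0,0,0,0,-0.07,0.1],[0,0,0,0,0,-0.07,0.1],[0,0,0,0,0,-0.07,0.1],[0,0,0,0,0,-0.07,0.1]]'
```

```text
clock: 23.05
eef_pos: [469.4, -81.7, 29.6]
tcp_rot: [-3.141, 0.005, 0.002]
contact_force: [-0.0, 0.6, 0.5]
opening: 0.8
grasp_force: 0.0
clock: 23.55
eef_pos: [472.2, -82.7, 26.7]
tcp_rot: [3.141, -0.002, 0.001]
contact_force: [-0.8, 0.9, 4.9]
opening: 0.462
grasp_force: 24.6
clock: 23.85
eef_pos: [472.2, -82.8, 26.7]
tcp_rot: [3.141, -0.002, 0.001]
contact_force: [-0.6, 0.5, 5.3]
opening: 0.458
grasp_force: 24.6
clock: 24.35
eef_pos: [470.3, -82.4, 70.1]
tcp_rot: [-3.141, 0.003, 0.001]
contact_force: [0.9, -0.5, 0.3]
opening: 0.799
grasp_force: 0.0
clock: 24.85
eef_pos: [471.2, -82.6, 70.4]
tcp_rot: [-3.142, 0.0, 0.757]
contact_force: [-0.2, -0.1, -0.1]
opening: 0.898
grasp_force: 0.0
clock: 25.35
eef_pos: [471.2, -82.6, 70.4]
tcp_rot: [-3.141, -0.0, 1.507]
contact_force: [-0.2, -0.6, -0.4]
opening: 0.898
grasp_force: 0.0
clock: 25.75
eef_pos: [471.3, -82.6, 70.4]
tcp_rot: [3.142, -0.0, 1.569]
contact_force: [0.4, 0.3, 0.4]
opening: 0.904
grasp_force: 0.0
```

```bash
python3 -m crank '[[0,0,0.02,0,0,0,0.1],[0,0,0.037,0,0,0,0.1],[0,0,0.0415,0,0,0,0.2],[0,0,0.0415,0,0,0,0.4],[0,0,0.0415,0,0,0,0.6]]' 25;python3 -m crank '[[0,0,0,0,0,0,0.6],[0,0,0,0,0,0,0.6],[0,0,0,0,0,0,0.6]]'
python3 - <<'E'
from h import *
f=cams.grab_frame("scene"); u,v=map(int,pix(f,[471,-82,40])); print(u,v)
cv2.imwrite("pics/s3.png",cv2.resize(f["image"][v-45:v+40,u-55:u+55],None,fx=6.5,fy=6.5,interpolation=cv2.INTER_CUBIC)[:,:,::-1])
E
```

```text
clock: 26.25
eef_pos: [471.5, -82.6, 29.3]
tcp_rot: [3.141, 0.0, 1.57]
contact_force: [-0.8, 0.3, 2.2]
opening: 0.471
grasp_force: 1.9
clock: 26.55
eef_pos: [471.7, -82.7, 29.5]
tcp_rot: [3.141, 0.0, 1.571]
contact_force: [0.3, 0.9, 6.1]
opening: 0.46
grasp_force: 25.7
323 197
```

View pics/s3.png

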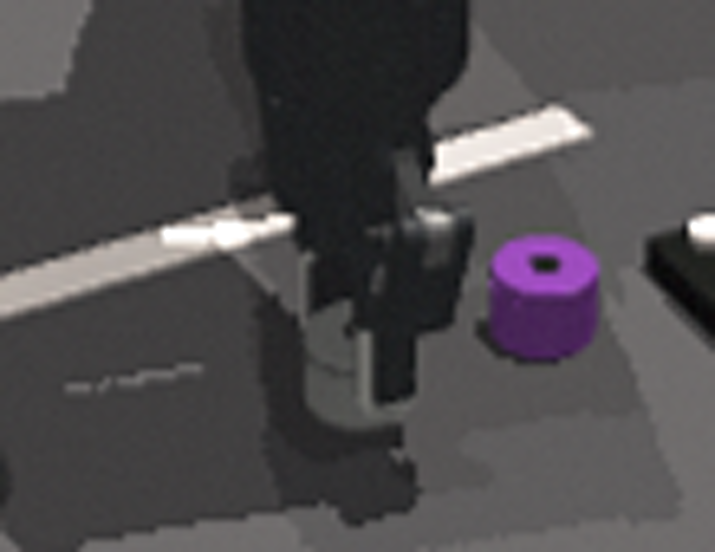

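```bash
python3 -m crank '[[0,0,-0.005,0,0,0,0.6],[0,0,-0.04,0,0,0,0.6],[0,0,-0.085,0,0,0,0.6],[0,0,-0.13,0,0,0,0.6],[0.02,0.005,-0.17,0,0,0,0.6]]' 40; python3 -m crank '[[0.045,0.012,0,0,0,0,0.6],[0.09,0.025,0,0,0,0,0.6],[0.135,0.037,0,0,0,0,0.6],[0.18,0.05,0,0,0,0,0.6],[0.22,0.06,0,0,0,0,0.6]]'; python3 -m crank '[[0.03,0.006,0,0,0,0,0.6],[0.039,0.007,0,0,0,0,0.6],[0.039,0.007,0,0,0,0,0.6],[0.039,0.007,0,0,0,0,0.6],[0.039,0.007,0,0,0,0,0.6]]'
python3 - <<'E'
from h import *
f=cams.grab_frame("wrist"); print(r.sense()["eef_pos"],r.sense()["tcp_rot"])
print(ring(f,[544,271,72],26,3),ring(f,[544,270,22],41,3),hole(f,[544,271,72],12))
cv2.imwrite("pics/w9.png",f["image"][:,:,::-1])
E
```

```text
clock: 27.1
eef_pos: [475.8, -63.5, 201.2]
tcp_rot: [3.141, 0.001, 1.569]
contact_force: [1.2, 0.4, -1.5]
opening: 0.451
grasp_force: 40.6
clock: 27.6
eef_pos: [536.4, 159.6, 199.2]
tcp_rot: [3.141, -0.0, 1.571]
contact_force: [0.4, -0.4, -1.2]
opening: 0.451
grasp_force: 40.7
clock: 28.1
eef_pos: [542.9, 195.1, 198.9]
tcp_rot: [-3.141, 0.0, 1.57]
contact_force: [-0.5, 0.2, -0.8]
opening: 0.45
grasp_force: 40.7
[543.02730701 195.06622029 198.92703701] [-3.14129553e+00  3.37341326e-04  1.56948139e+00]
(array([545.06, 271.37]), np.float64(25.46), 109, np.float64(0.46)) (array([544.59, 269.87]), np.float64(40.73), 126, np.float64(0.03)) (array([317. ,  92.8]), array([544.81, 270.77]))
```

View pics/w9.png

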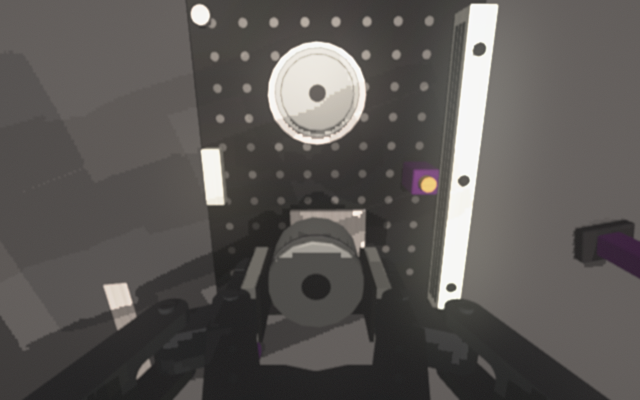

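The tower is concentric so far, with its hole at (317,93). Now I'll place the narrow riser.

```bash
python3 -m crank '[[0.035,0.0008,0,0,0,0,0.6],[0.067,0.0008,0.01,0,0,0,0.6],[0.0755,0.0008,0.045,0,0,0,0.6],[0.0755,0.0008,0.075,0,0,0,0.6],[0.0755,0.0008,0.087,0,0,0,0.6]]'; python3 -m crank '[[0,0,0.001,0,0,0,0.6],[0,0,0.003,0,0,0,0.6],[0,0,0.005,0,0,0,0.6],[0,0,0.007,0,0,0,0.6],[0,0,0.0075,0,0,0,0.6]]'; python3 -m crank '[[0,0,0,0,0,0,0.6],[0,0,0,0,0,0,0.6],[0,0,0,0,0,0,0.6]]'
```

```text
clock: 28.65
eef_pos: [542.5, 270.5, 109.2]
tcp_rot: [-3.138, 0.002, 1.57]
contact_force: [-0.4, -0.4, -0.1]
opening: 0.454
grasp_force: 40.7
clock: 29.15
eef_pos: [544.4, 271.9, 105.0]
tcp_rot: [3.141, -0.0, 1.571]
contact_force: [-0.2, -0.2, -0.9]
opening: 0.449
grasp_force: 40.7
clock: 29.45
eef_pos: [544.1, 272.0, 104.5]
tcp_rot: [3.141, -0.0, 1.571]
contact_force: [-0.1, -0.2, -1.1]
opening: 0.454
grasp_force: 40.7
```

```bash
python3 -m crank '[[-0.0014,-0.0003,0,0,0,0,0.6],[-0.0014,-0.0003,0.001,0,0,0,0.6],[-0.0014,-0.0003,0.0017,0,0,0,0.6],[-0.0014,-0.0003,0.0024,0,0,0,0.6],[-0.0014,-0.0003,0.003,0,0,0,0.6]]'; python3 -m crank '[[0,0,0,0,0,0,0.6],[0,0,0,0,0,0,0.6]]'
```

```text
clock: 29.95
eef_pos: [543.8, 270.5, 101.6]
tcp_rot: [-3.141, 0.0, 1.571]
contact_force: [-1.1, -1.5, 7.7]
opening: 0.448
grasp_force: 41.4
clock: 30.15
eef_pos: [543.8, 270.5, 101.6]
tcp_rot: [-3.142, 0.0, 1.571]
contact_force: [-1.7, -0.7, 4.7]
opening: 0.451
grasp_force: 41.2
```

```bash
python3 -m crank '[[0,0,0,0,0,0,0.4],[0,0,0,0,0,0,0.1],[0,0,0,0,0,0,0],[0,0,-0.03,0,0,0,0],[0,0,-0.07,0,0,0,0]]'; python3 -m crank '[[-0.04,0,-0.03,0,0,0,0],[-0.085,0,-0.03,0,0,0,0],[-0.13,0,-0.03,0,0,0,0],[-0.175,0,-0.03,0,0,0,0],[-0.22,0.003,-0.03,0,0,0,0]]'; python3 -m crank '[[-0.045,0,0,0,0,0,0],[-0.09,0,0,0,0,0,0],[-0.135,0,0,0,0,0,0],[-0.18,0,0,0,0,0,0],[-0.225,0,0,0,0,0,0]]'; python3 -m crank '[[-0.04,0.003,0,0,0,0,0],[-0.085,0.007,0,0,0,0,0],[-0.13,0.01,0,0,0,0,0],[-0.165,0.01,0,0,0,0,0],[-0.174,0.01,0,0,0,0,0]]';  python3 -m crank '[[0,0,0,0,0,0.71,0],[0,0,0,0,0,0.71,0],[0,0,0,0,0,0.71,0],[0,0,0,0,0,0.71,0],[0,0,0,0,0,0.71,0]]'; python3 -m crank '[[0,0,0,0,0,0.71,0],[0,0,0,0,0,0.71,0],[0,0,0,0,0,0.71,0],[0,0,0,0,0,0.71,0],[0,0,0,0,0,0.71,0]]'
python3 - <<'E'
from h import *
f=cams.grab_frame("wrist"); print(r.sense()["eef_pos"],r.sense()["tcp_rot"])
u,v=map(int,pix(f,[592,-351,35])); print(u,v)
cv2.imwrite("pics/w10.png",cv2.resize(f["image"][max(v-60,0):v+60,u-80:u+80],None,fx=5,fy=5,interpolation=cv2.INTER_CUBIC)[:,:,::-1])
E
```

```text
clock: 30.65
eef_pos: [542.4, 269.8, 170.1]
tcp_rot: [-3.137, 0.002, 1.571]
contact_force: [0.6, -0.2, -0.3]
opening: 1.003
grasp_force: 0.0
clock: 31.15
eef_pos: [546.3, 48.9, 201.5]
tcp_rot: [3.141, -0.0, 1.571]
contact_force: [1.3, -0.2, 0.6]
opening: 1.003
grasp_force: 0.0
clock: 31.65
eef_pos: [546.5, -176.4, 201.4]
tcp_rot: [3.141, 0.0, 1.571]
contact_force: [0.7, -0.0, -0.4]
opening: 1.002
grasp_force: 0.0
clock: 32.15
eef_pos: [556.5, -352.1, 201.1]
tcp_rot: [3.141, 0.001, 1.568]
contact_force: [0.1, 0.6, -0.7]
opening: 1.001
grasp_force: 0.0
clock: 32.65
eef_pos: [556.7, -347.7, 201.2]
tcp_rot: [-3.141, -0.0, 0.855]
contact_force: [0.2, -0.2, -0.3]
opening: 1.0
grasp_force: 0.0
clock: 33.15
eef_pos: [556.8, -347.6, 201.2]
tcp_rot: [-3.141, 0.0, 0.145]
contact_force: [0.9, -0.8, -0.4]
opening: 1.001
grasp_force: 0.0
[ 556.76211821 -347.64739659  201.21174478] [-3.14108556e+00  2.39853244e-04  1.40010868e-01]
325 146
```

View pics/w10.png

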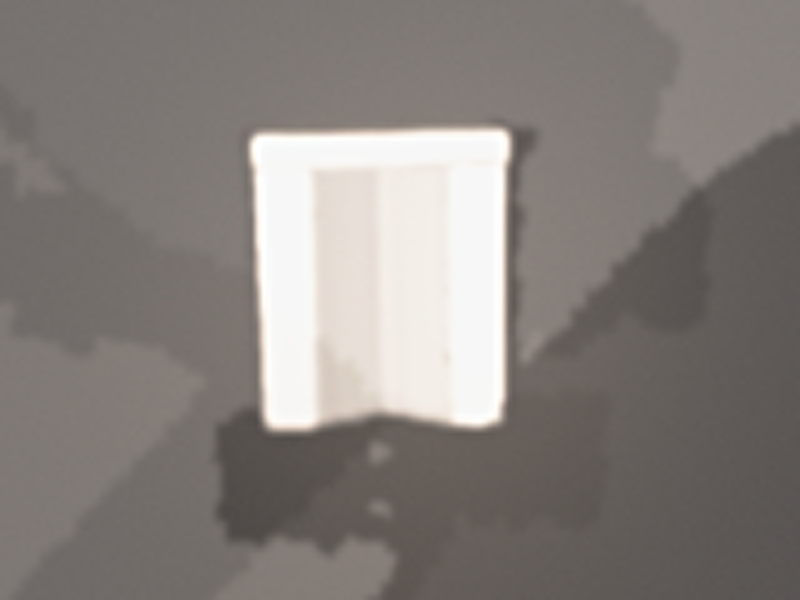

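The V-block is in the crop with its front corners at (262,428) and (501,424) and its end stop along the far edge (250..508,130). It is almost aligned with the tool.

```bash
python3 - <<'E'
from h import *
f=cams.grab_frame("wrist")
q=lambda x,y,z: onz(f,245+x/5-.4,86+y/5-.4,z)[:2]
a,b=q(262,428,35),q(501,424,35); d=b-a; print("front",a,b,np.hypot(*d),"yaw",np.arctan2(d[0],-d[1]))
c,e=q(250,133,50),q(508,128,50); d=e-c; print("stop far",c,e,np.hypot(*d),"yaw",np.arctan2(d[0],-d[1]))
g=[q(313,175,35),q(315,425,35),q(450,168,35),q(455,422,35)]
for i in(0,2): d=g[i]-g[i+1]; print("groove yaw",np.arctan2(d[1],d[0]))
m=(a+b)/2; n=(c+e)/2; d=n-m; print(m,n,np.hypot(*d),np.arctan2(d[1],d[0])); u=d/np.hypot(*d); print("origin",m+22*u, n-27*u)
s=r.sense(); print(s["eef_pos"],s["tcp_rot"])
E
```

```text
front [ 567.63044318 -330.16849918] [ 574.0299476  -370.52941306] 40.865107675229446 yaw 0.15724794077691642
stop far [ 616.69815333 -322.98523012] [ 622.98945829 -362.28268157] 39.79786687837434 yaw 0.15874738018290405
groove yaw 0.14096533633328104
groove yaw 0.17605423531699893
[ 570.83019539 -350.34895612] [ 619.84380581 -342.63395584] 49.617086125224894 0.15612427403146903
origin [ 592.56261689 -346.92815858] [ 593.17219761 -346.83220737]
[ 556.77053856 -347.69149763  201.20915368] [-3.14113280e+00  2.07518026e-04  1.49709207e-01]
```

```bash
python3 -m crank '[[0.0374,0.0045,0.02,0,0,-0.008,0.1],[0.0374,0.0045,0.06,0,0,-0.008,0.1],[0.0374,0.0045,0.105,0,0,-0.008,0.1],[0.0374,0.0045,0.145,0,0,-0.008,0.1],[0.0374,0.0045,0.163,0,0,-0.008,0.1]]'; python3 -m crank '[[0,0,0.005,0,0,0,0.1],[0,0,0.009,0,0,0,0.1],[0,0,0.009,0,0,0,0.1],[0,0,0.009,0,0,0,0.3],[0,0,0.009,0,0,0,0.6]]' 25;python3 -m crank '[[0,0,0,0,0,0,0.6],[0,0,0,0,0,0,0.6],[0,0,0,0,0,0,0.6],[0,0,0,0,0,0,0.6]]' 30
```

```text
clock: 33.75
eef_pos: [592.4, -345.6, 34.4]
tcp_rot: [-3.138, 0.004, 0.162]
contact_force: [-0.9, 0.0, -0.2]
opening: 0.901
grasp_force: 0.0
clock: 34.25
eef_pos: [595.2, -347.9, 31.0]
tcp_rot: [3.14, -0.002, 0.159]
contact_force: [-0.3, 0.4, 0.1]
opening: 0.575
grasp_force: 0.0
clock: 34.65
eef_pos: [595.0, -347.6, 30.7]
tcp_rot: [3.141, -0.001, 0.159]
contact_force: [-0.5, 1.5, 6.6]
opening: 0.463
grasp_force: 31.6
```

```bash
python3 -m crank '[[0,0,-0.005,0,0,0,0.6],[0,0,-0.045,0,0,0,0.6],[0,0,-0.09,0,0,0.05,0.6],[0,0,-0.14,0,0,0.151,0.6],[0,0,-0.185,0,0,0.151,0.6]]' 60; python3 -m crank '[[-0.005,-0.04,0,0,0,0,0.6],[-0.015,-0.085,0,0,0,0,0.6],[-0.025,-0.13,0,0,0,0,0.6],[-0.035,-0.175,0,0,0,0,0.6],[-0.045,-0.22,0,0,0,0,0.6]]';  python3 -m crank '[[-0.01,-0.045,0,0,0,0,0.6],[-0.02,-0.09,0,0,0,0,0.6],[-0.03,-0.135,0,0,0,0,0.6],[-0.04,-0.18,0,0,0,0,0.6],[-0.05,-0.225,0,0,0,0,0.6]]';  python3 -m crank '[[-0.01,-0.045,0,0,0,0,0.6],[-0.02,-0.09,0,0,0,0,0.6],[-0.028,-0.135,0,0,0,0,0.6],[-0.031,-0.165,0,0,0,0,0.6],[-0.031,-0.173,0,0,0,0,0.6]]'; python3 -m crank '[[0,0,0,0,0,0,0.6],[0,0,0,0,0,0,0.6],[0,0,0,0,0,0,0.6]]'
python3 - <<'E'
from h import *
f=cams.grab_frame("wrist"); s=r.sense(); p=s["eef_pos"]; print(p,s["tcp_rot"])
print(ring(f,[544,271,102],20,3),ring(f,[544,270,22],41,3),hole(f,[544,271,102],10))
blobs(f,lambda h:(h[...,2]>180)&(h[...,1]<60),1500,46)
z0=p[2]-30.7
for P in ([-24,-20,35],[-24,20,35],[25,20,50],[25,-20,50]): print(pix(f,[p[0]+P[0],p[1]+P[1],z0+P[2]]))
cv2.imwrite("pics/w11.png",f["image"][:,:,::-1])
E
```

```text
clock: 35.15
eef_pos: [594.0, -347.2, 216.6]
tcp_rot: [-3.142, 0.0, 0.004]
contact_force: [1.1, -0.3, -3.7]
opening: 0.456
grasp_force: 62.2
clock: 35.65
eef_pos: [546.5, -126.0, 214.4]
tcp_rot: [-3.141, 0.0, 0.007]
contact_force: [1.0, 1.0, -3.9]
opening: 0.454
grasp_force: 62.2
clock: 36.15
eef_pos: [494.8, 98.5, 214.6]
tcp_rot: [3.142, 0.0, 0.008]
contact_force: [1.2, 1.0, -4.4]
opening: 0.449
grasp_force: 62.2
clock: 36.65
eef_pos: [462.7, 272.4, 214.5]
tcp_rot: [-3.141, -0.0, 0.011]
contact_force: [0.2, -0.2, -4.3]
opening: 0.454
grasp_force: 62.3
clock: 36.95
eef_pos: [463.6, 268.3, 214.3]
tcp_rot: [3.141, 0.0, 0.007]
contact_force: [-0.2, 1.0, -4.1]
opening: 0.46
grasp_force: 62.3
[463.74172408 268.37581589 214.35027777] [3.14121612e+00 2.56948656e-04 6.29912923e-03]
(array([543.77, 270.46]), np.float64(19.28), 122, np.float64(0.44)) (array([544.55, 269.79]), np.float64(40.85), 126, np.float64(0.14)) (array([313.8,  85.9]), array([544.62, 269.81]))
px [587. 284.] ell [370.2   0.7] [ 23.7 117.9] circ 360.9 8.5 101.8 rect [array([369.4,   9.3]), array([ 23.1, 101.7]), np.float64(5.8)]
px [314.  87.] ell [544.2 269.7] [74.5 74.7] circ 544.2 269.7 75.8 rect [array([544.2, 269.6]), array([74.1, 75. ]), np.float64(0.4)]
px [473.  75.] ell [553.9 143.6] [75.  75.6] circ 553.6 143.6 89.7 rect [array([553.7, 143.6]), array([63.7, 65. ]), np.float64(0.4)]
(np.float64(363.12359924718686), np.float64(347.0639329889644))
(np.float64(265.8277829022514), np.float64(346.5157274213858))
(np.float64(254.1364195676571), np.float64(253.92969545028456))
(np.float64(376.1136594980561), np.float64(254.66759182000044))
```

View pics/w11.png

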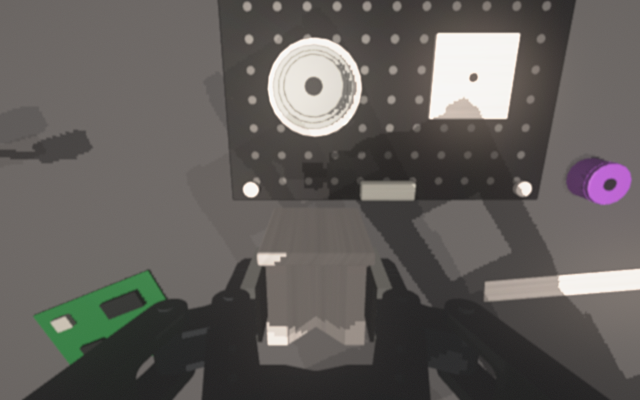

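The tower holes and the seat agree to within a millimetre at (314,87), and the held V-block appears where predicted. Now I'll place it.

```bash
python3 -m crank '[[0.035,-0.0015,0,0,0,0,0.6],[0.07,-0.0015,0.005,0,0,0,0.6],[0.082,-0.0015,0.03,0,0,0,0.6],[0.082,-0.0015,0.058,0,0,0,0.6],[0.082,-0.0015,0.07,0,0,0,0.6]]'; python3 -m crank '[[0,0,0.001,0,0,0,0.6],[0,0,0.003,0,0,0,0.6],[0,0,0.005,0,0,0,0.6],[0,0,0.007,0,0,0,0.6],[0,0,0.0075,0,0,0,0.6]]'; python3 -m crank '[[0,0,0,0,0,0,0.6],[0,0,0,0,0,0,0.6],[0,0,0,0,0,0,0.6]]'
```

```text
clock: 37.5
eef_pos: [544.8, 269.9, 141.8]
tcp_rot: [3.14, 0.004, 0.006]
contact_force: [0.1, 0.8, -4.1]
opening: 0.453
grasp_force: 62.1
clock: 38.0
eef_pos: [545.7, 272.0, 137.5]
tcp_rot: [-3.141, -0.001, 0.008]
contact_force: [0.1, -0.5, -3.7]
opening: 0.454
grasp_force: 62.1
clock: 38.3
eef_pos: [545.6, 271.9, 137.0]
tcp_rot: [-3.141, -0.0, 0.008]
contact_force: [1.0, -0.5, -4.4]
opening: 0.452
grasp_force: 62.1
```

```bash
python3 -m crank '[[0.0002,0.0015,0.001,0,0,0,0.6],[0.0002,0.0015,0.002,0,0,0,0.6],[0.0002,0.0015,0.003,0,0,0,0.6],[0.0002,0.0015,0.0037,0,0,0,0.6],[0.0002,0.0015,0.0043,0,0,0,0.6]]'; python3 -m crank '[[0,0,0,0,0,0,0.6],[0,0,0.0003,0,0,0,0.6],[0,0,0.0003,0,0,0,0.6]]'
```

```text
clock: 38.8
eef_pos: [545.9, 270.3, 132.9]
tcp_rot: [3.142, 0.0, 0.008]
contact_force: [-1.4, -0.7, 5.2]
opening: 0.455
grasp_force: 63.3
clock: 39.1
eef_pos: [545.9, 270.3, 132.9]
tcp_rot: [-3.142, -0.0, 0.008]
contact_force: [-3.2, -2.3, 5.6]
opening: 0.458
grasp_force: 63.5
```

```bash
python3 -m crank '[[0,0,0,0,0,0,0.4],[0,0,0,0,0,0,0.2],[0,0,0,0,0,0,0.1],[0,0,-0.03,0,0,0,0.1],[0,0,-0.075,0,0,0,0.1]]'; python3 -m crank '[[-0.02,0.035,-0.005,0,0,0,0.1],[-0.045,0.08,-0.005,0,0,0,0.1],[-0.063,0.12,-0.005,0,0,0,0.1],[-0.066,0.137,-0.005,0,0,0,0.1],[-0.066,0.137,-0.005,0,0,0,0.1]]';python3 -m crank '[[0,0,0,0,0,0,0.1],[0,0,0,0,0,0,0.1],[0,0,0,0,0,0,0.1]]'
python3 - <<'E'
from h import *
f=cams.grab_frame("wrist"); s=r.sense(); p=s["eef_pos"]; print(p,s["tcp_rot"])
for t in (170,200): blobs(f,lambda h:(h[...,2]>t)&(h[...,1]<60),1000,22)
print(hole(f,[556,136,22],10))
cv2.imwrite("pics/w12.png",f["image"][:,:,::-1])
f=cams.grab_frame("scene");u,v=map(int,pix(f,[544,270,80]))
cv2.imwrite("pics/s4.png",cv2.resize(f["image"][v-60:v+60,u-80:u+80],None,fx=5,fy=5,interpolation=cv2.INTER_CUBIC)[:,:,::-1])
E
```

```text
clock: 39.6
eef_pos: [544.2, 269.6, 205.4]
tcp_rot: [3.139, 0.005, 0.008]
contact_force: [0.7, -0.2, 0.4]
opening: 0.898
grasp_force: 0.0
clock: 40.1
eef_pos: [480.2, 131.0, 212.5]
tcp_rot: [3.141, -0.0, 0.006]
contact_force: [0.2, -0.9, 1.0]
opening: 0.897
grasp_force: 0.0
clock: 40.4
eef_pos: [481.3, 133.7, 212.2]
tcp_rot: [-3.141, -0.0, 0.009]
contact_force: [0.4, -0.4, 0.1]
opening: 0.907
grasp_force: 0.0
[481.13929907 133.62126885 212.11324706] [-3.14150679e+00  1.09529440e-04  8.83647730e-03]
px [579. 289.] ell [ 368.5 -138. ] [ 25.  163.1] circ 368.8 -138.1 116.9 rect [array([ 368.6, -138.1]), array([ 24.2, 115. ]), np.float64(5.8)]
px [ 70. 111.] ell [535.7 346.9] [72.8 79.6] circ 536.2 347.7 93.2 rect [array([536.2, 347.9]), array([69.1, 63.8]), np.float64(0.4)]
px [318.  95.] ell [555.1 132.3] [80.7 81.1] circ 554.9 132.3 96.3 rect [array([555. , 132.2]), array([68.4, 69.8]), np.float64(0.5)]
px [579. 288.] ell [ 368.6 -138.2] [ 24.1 164.1] circ 370.0 -137.8 116.1 rect [array([ 368.5, -137.9]), array([ 23.4, 114.6]), np.float64(5.8)]
px [ 99. 115.] ell [537.2 326.3] [21.4 87.8] circ 536.4 323.4 70.0 rect [array([536.4, 326.4]), array([69. , 20.2]), np.float64(0.2)]
px [ 46. 116.] ell [536.5 372.7] [13.8 95.5] circ 536.4 372.9 69.1 rect [array([536.4, 372.7]), array([68.1, 13.4]), np.float64(0.3)]
px [318.  95.] ell [555.2 132.3] [80.  80.7] circ 555.2 132.3 95.6 rect [array([555. , 132.2]), array([68.4, 69.1]), np.float64(0.5)]
(array([318. ,  97.3]), array([555.06, 132.2 ]))
```

View pics/s4.png

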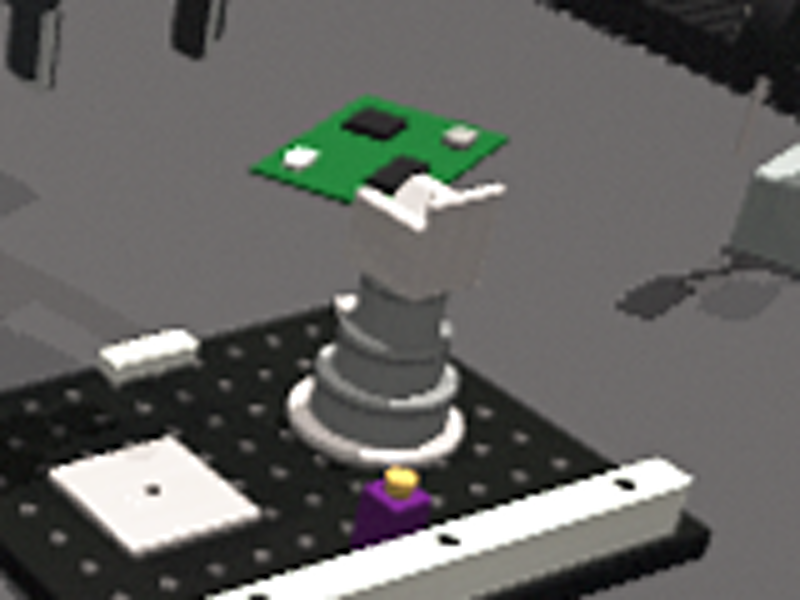

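View pics/w12.png

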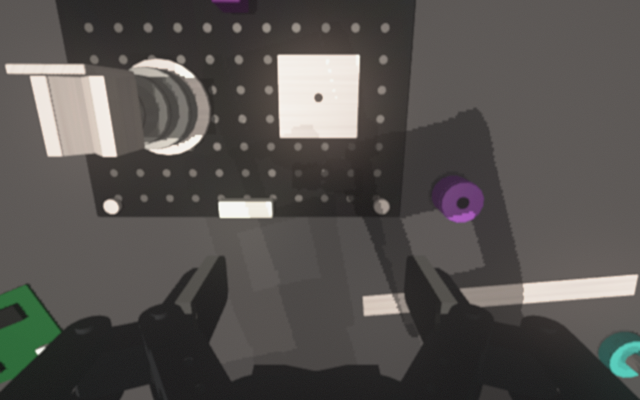

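The tower stands straight with the V-block's end stop towards the fence; the stop edge is at (45,68) in the wrist view. The square seat is at (318,96), which is world (555.1,132.2) before correction. Now I'll go to the ball stand.

```bash
python3 -m crank '[[-0.007,0.045,0.01,0,0,0,0],[-0.014,0.09,0.02,0,0,0,0],[-0.021,0.135,0.03,0,0,0,0],[-0.028,0.18,0.03,0,0,0,0],[-0.035,0.225,0.03,0,0,0,0]]'; python3 -m crank '[[-0.008,0.045,0,0,0,0,0],[-0.015,0.09,0,0,0,0,0],[-0.022,0.135,0,0,0,0,0],[-0.022,0.148,0,0,0,0,0],[-0.022,0.148,0,0,0,0,0]]';python3 -m crank '[[0,0,0,0,0,0,0],[0,0,0,0,0,0,0],[0,0,0,0,0,0,0]]'
python3 - <<'E'
from h import *
f=cams.grab_frame("wrist"); s=r.sense(); p=s["eef_pos"]; print(p,s["tcp_rot"])
u,v=map(int,pix(f,[461,-239,40])); print(u,v)
for t in (150,190): blobs(f,lambda h:(h[...,2]>t)&(h[...,1]<60)&(abs(np.arange(640)-u)<40),100,59)
print(ring(f,[461,-239,18],25,4))
cv2.imwrite("pics/w13.png",cv2.resize(f["image"][v-60:v+60,u-80:u+80],None,fx=5,fy=5,interpolation=cv2.INTER_CUBIC)[:,:,::-1])
E
```

```text
clock: 41.0
eef_pos: [447.3, -93.7, 182.0]
tcp_rot: [-3.141, 0.0, 0.009]
contact_force: [0.6, -0.2, 0.6]
opening: 0.998
grasp_force: 0.0
clock: 41.5
eef_pos: [427.0, -242.0, 182.1]
tcp_rot: [3.142, -0.0, 0.005]
contact_force: [0.9, 0.7, -0.8]
opening: 1.002
grasp_force: 0.0
clock: 41.8
eef_pos: [427.0, -239.3, 182.2]
tcp_rot: [-3.141, 0.0, 0.01]
contact_force: [0.1, -0.3, 0.2]
opening: 0.999
grasp_force: 0.0
[ 427.04769301 -239.486867    182.28857063] [-3.14141991e+00  6.05242259e-05  9.54478260e-03]
315 151
px [286. 249.] ell [ 387.2 -216.5] [17.8 26.6] circ 387.4 -215.8 26.9 rect [array([ 387.7, -216.8]), array([23. , 16.6]), np.float64(0.6)]
px [316. 146.] ell [ 467.5 -239. ] [37.9 39.3] circ 467.2 -239.0 40.0 rect [array([ 467.6, -238.8]), array([38.2, 39.5]), np.float64(31.4)]
px [285. 249.] ell [ 387.2 -216.2] [17.2 25.3] circ 387.6 -215.1 26.5 rect [array([ 387.7, -215.8]), array([22. , 16.6]), np.float64(5.8)]
px [315. 156.] ell [ 460.4 -238.8] [24.2 24.6] circ 460.4 -238.9 25.1 rect [array([ 460.4, -238.7]), array([24.5, 24.5]), np.float64(46.3)]
(array([ 460.66, -239.19]), np.float64(23.97), 120, np.float64(0.22))
```

View pics/w13.png

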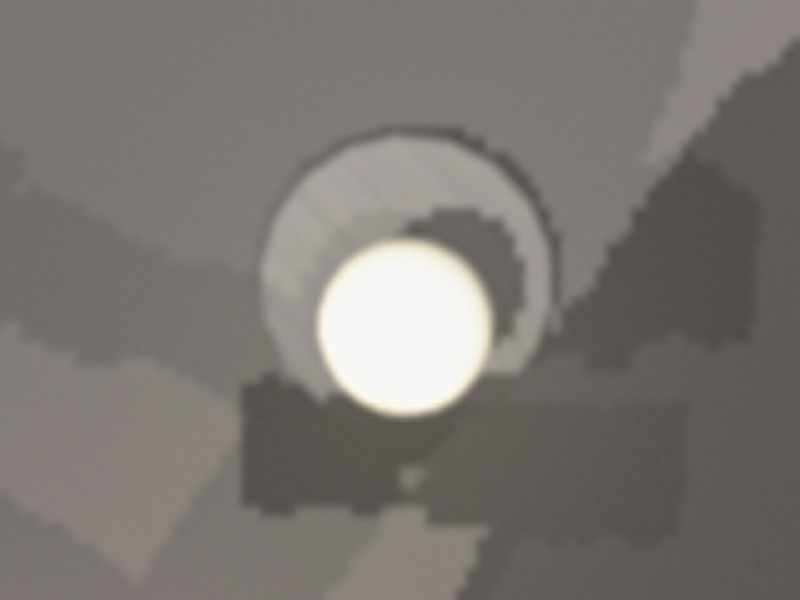

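The white ball is centred at crop (405,327), and it agrees with the base ring at (460.5,-239). Now I'll descend to the stem and grip it.

```bash
python3 -m crank '[[0.02,-0.0007,0,0,0,0,0],[0.033,-0.0007,0.03,0,0,0,0],[0.033,-0.0007,0.07,0,0,0,0],[0.033,-0.0007,0.11,0,0,0,0],[0.033,-0.0007,0.13,0,0,0,0]]'; python3 -m crank '[[0,0,0.004,0,0,0,0],[0,0,0.008,0,0,0,0],[0,0,0.008,0,0,0,0.3],[0,0,0.008,0,0,0,0.6],[0,0,0.008,0,0,0,0.95]]' 25;python3 -m crank '[[0,0,0,0,0,0,0.95],[0,0,0,0,0,0,0.95],[0,0,0,0,0,0,0.95],[0,0,0,0,0,0,0.95],[0,0,0,0,0,0,0.95]]'
```

```text
clock: 42.35
eef_pos: [458.6, -238.1, 49.5]
tcp_rot: [-3.14, 0.003, 0.009]
contact_force: [0.0, -0.1, -0.3]
opening: 0.999
grasp_force: 0.0
clock: 42.85
eef_pos: [460.4, -240.0, 45.4]
tcp_rot: [3.141, -0.002, 0.008]
contact_force: [0.4, -0.8, 0.1]
opening: 0.513
grasp_force: 0.0
clock: 43.35
eef_pos: [460.2, -239.8, 44.9]
tcp_rot: [3.141, -0.001, 0.008]
contact_force: [-0.6, 2.2, 6.7]
opening: 0.269
grasp_force: 24.3
```

Opening 0.27 means the pads are on the ball's underside (about 24 mm) rather than the 16 mm stem. I'll reopen, go lower, and grip the stem.

```bash
python3 -m crank '[[0,0,0,0,0,0,0.5],[0,0,0,0,0,0,0.4],[0,0,0,0,0,0,0.4],[0,0,0.003,0,0,0,0.4],[0,0,0.006,0,0,0,0.4]]'; python3 -m crank '[[0,0,0,0,0,0,0.4],[0,0,0,0,0,0,0.4]]'
```

```text
clock: 43.85
eef_pos: [459.7, -239.7, 38.0]
tcp_rot: [-3.142, 0.0, 0.008]
contact_force: [0.2, 0.2, -1.1]
opening: 0.603
grasp_force: 0.0
clock: 44.05
eef_pos: [459.6, -239.6, 38.0]
tcp_rot: [-3.141, 0.001, 0.008]
contact_force: [-0.1, 0.6, -0.7]
opening: 0.601
grasp_force: 0.0
```

```bash
python3 -m crank '[[0,0,-0.0003,0,0,0,0.6],[0,0,-0.0003,0,0,0,0.95],[0,0,-0.0003,0,0,0,0.95],[0,0,-0.0003,0,0,0,0.95],[0,0,-0.0003,0,0,0,0.95]]' 25;python3 -m crank '[[0,0,0,0,0,0,0.95],[0,0,0,0,0,0,0.95],[0,0,0,0,0,0,0.95]]'
```

```text
clock: 44.55
eef_pos: [459.8, -239.6, 38.7]
tcp_rot: [-3.142, -0.0, 0.008]
contact_force: [0.5, 1.4, 2.0]
opening: 0.256
grasp_force: 23.6
clock: 44.85
eef_pos: [459.8, -239.6, 38.7]
tcp_rot: [-3.142, -0.0, 0.008]
contact_force: [0.0, 2.1, 4.1]
opening: 0.258
grasp_force: 23.4
```

```bash
python3 -m crank '[[0,0,0,0,0,0,0.5],[0,0,0,0,0,0,0.3],[0,0,0,0,0,-0.15,0.3],[0,0,0,0,0,-0.3,0.3],[0,0,0,0,0,-0.45,0.3]]'; python3 -m crank '[[0,0,0,0,0,-0.74,0.3],[0,0,0,0,0,-0.74,0.3],[0,0,0,0,0,-0.74,0.3],[0,0,0,0,0,-0.74,0.3],[0,0,0,0,0,-0.74,0.3]]'; python3 -m crank '[[0,0,0,0,0,-0.38,0.3],[0,0,0,0,0,-0.38,0.3],[0,0,0,0,0,-0.38,0.3],[0,0,0,0,0,-0.38,0.3],[0,0,0,0,0,-0.38,0.3]]';  python3 -m crank '[[0,0,0,0,0,0,0.6],[0,0,0,0,0,0,0.95],[0,0,0,0,0,0,0.95],[0,0,0,0,0,0,0.95],[0,0,0,0,0,0,0.95]]' 25;python3 -m crank '[[0,0,0,0,0,0,0.95],[0,0,0,0,0,0,0.95],[0,0,0,0,0,0,0.95]]'
```

```text
clock: 45.35
eef_pos: [459.7, -239.8, 38.4]
tcp_rot: [3.142, 0.0, 0.464]
contact_force: [-0.1, -0.3, -0.1]
opening: 0.697
grasp_force: 0.0
clock: 45.85
eef_pos: [459.7, -239.8, 38.4]
tcp_rot: [-3.141, 0.0, 1.204]
contact_force: [0.1, -0.0, -0.0]
opening: 0.701
grasp_force: 0.0
clock: 46.35
eef_pos: [459.7, -239.7, 38.5]
tcp_rot: [-3.141, 0.0, 1.575]
contact_force: [-0.3, -0.1, 0.3]
opening: 0.702
grasp_force: 0.0
clock: 46.85
eef_pos: [459.6, -239.7, 38.6]
tcp_rot: [-3.141, -0.0, 1.578]
contact_force: [-2.7, -1.4, 2.8]
opening: 0.256
grasp_force: 23.6
clock: 47.15
eef_pos: [459.6, -239.6, 38.6]
tcp_rot: [-3.141, -0.0, 1.578]
contact_force: [-3.8, -0.4, 4.3]
opening: 0.253
grasp_force: 23.4
```

```bash
python3 -m crank '[[0,0,-0.003,0,0,0,0.95],[0,0,-0.01,0,0,0,0.95],[0,0,-0.02,0,0,0,0.95],[0,0,-0.03,0,0,0,0.95],[0,0,-0.03,0,0,0,0.95]]' 45; python3 - <<'E'
from h import *
f=cams.grab_frame("wrist"); s=r.sense(); p=s["eef_pos"]; print(p,s["contact_force"],s["wrist_torque"])
print("ball predicted",pix(f,[p[0],p[1],p[2]-38.6+59]))
h=cv2.cvtColor(f["image"],cv2.COLOR_RGB2HSV).astype(int); m=((h[...,2]>150)&(h[...,1]<80)).astype(np.uint8)
u,v=map(int,pix(f,[p[0],p[1],p[2]+20])); m[:v-80]=0;m[:,:u-80]=0;m[:,u+80:]=0
for c in cv2.findContours(m,0,2)[0]:
    if cv2.contourArea(c)>60: print(cv2.minEnclosingCircle(c),cv2.contourArea(c))
cv2.imwrite("pics/w14.png",f["image"][:,:,::-1])
E
```

```text
clock: 47.65
eef_pos: [460.8, -240.2, 70.3]
tcp_rot: [3.139, 0.001, 1.578]
contact_force: [0.1, -0.4, -4.3]
opening: 0.246
grasp_force: 43.5
[ 460.52851628 -240.00914556   69.64692741] [-0.70307562 -0.50607558 -3.54519023] [ 0.01780431  0.01912307 -0.03461172]
ball predicted (np.float64(312.27622163458335), np.float64(317.10989682542606))
((315.5, 315.5666809082031), 37.83534240722656) 4074.5
```

```bash
python3 -m crank '[[0,0,-0.02,0,0,0,0.95],[0,0,-0.05,0,0,0,0.95],[0,0,-0.085,0,0,0,0.95],[0.01,0.003,-0.11,0,0,0,0.95],[0.03,0.01,-0.12,0,0,0,0.95]]'; python3 -m crank '[[0.03,0.01,0,0,0,0,0.95],[0.06,0.02,0,0,0,0,0.95],[0.095,0.03,0,0,0,0,0.95],[0.13,0.042,0,0,0,0,0.95],[0.165,0.054,0,0,0,0,0.95]]';  python3 -m crank '[[0.035,0.011,0,0,0,0,0.95],[0.065,0.021,0,0,0,0,0.95],[0.09,0.028,0,0,0,0,0.95],[0.1,0.03,0,0,0,0,0.95],[0.104,0.032,0,0,0,0,0.95]]'; python3 -m crank '[[0,0,0,0,0,0.007,0.95],[0,0,0,0,0,0.007,0.95],[0,0,0,0,0,0.007,0.95]]'
python3 - <<'E'
from h import *
f=cams.grab_frame("wrist"); s=r.sense(); p=s["eef_pos"]; print(p,s["tcp_rot"],s["contact_force"])
for t in (160,190): blobs(f,lambda h:(h[...,2]>t)&(h[...,1]<60)&(abs(np.arange(640)-318)<130),1000,22)
print(hole(f,[555,133,22],10),ring(f,[544.6,270,22],41,3))
E
```

```text
clock: 48.2
eef_pos: [470.5, -210.6, 191.1]
tcp_rot: [3.138, 0.002, 1.576]
contact_force: [0.8, 1.1, -5.0]
opening: 0.247
grasp_force: 43.8
clock: 48.7
eef_pos: [522.3, -42.8, 188.4]
tcp_rot: [-3.141, -0.0, 1.578]
contact_force: [0.9, 0.4, -4.2]
opening: 0.246
grasp_force: 43.8
clock: 49.2
eef_pos: [553.3, 60.7, 188.2]
tcp_rot: [-3.141, 0.0, 1.579]
contact_force: [-0.9, -0.3, -3.5]
opening: 0.248
grasp_force: 43.8
clock: 49.5
eef_pos: [553.4, 59.0, 188.5]
tcp_rot: [-3.141, 0.0, 1.57]
contact_force: [0.5, -0.4, -3.3]
opening: 0.246
grasp_force: 43.8
[553.48174752  59.04620799 188.57549177] [-3.14144798e+00  1.61932099e-04  1.56965435e+00] [ 1.58125158  0.01456619 -4.11419901]
px [316.  94.] ell [555.  132.5] [80.9 81.4] circ 555.1 132.6 96.2 rect [array([554.9, 132.2]), array([69.2, 70.1]), np.float64(89.9)]
px [316.  94.] ell [555.  132.6] [80.1 81. ] circ 555.0 133.0 95.6 rect [array([554.9, 132.2]), array([69.4, 69.3]), np.float64(0.1)]Traceback (most recent call last):
  File "<stdin>", line 4, in <module>
  File "h.py", line 43, in ring
    A=np.c_[2*p,np.ones(len(p))]*w[:,None]; x=np.linalg.lstsq(A,(p**2).sum(1)*w,rcond=None)[0]
                                                                ~~~~~~~~~~^^^
    return umr_sum(a, axis, dtype, out, keepdims, initial, where)
numpy.exceptions.AxisError: axis 1 is out of bounds for array of dimension 1
```

```bash
python3 -m crank '[[0.025,0.0008,0.005,0,0,0,0.95],[0.055,0.0008,0.02,0,0,0,0.95],[0.073,0.0008,0.045,0,0,0,0.95],[0.0735,0.0008,0.075,0,0,0,0.95],[0.0735,0.0008,0.1,0,0,0,0.95]]'; python3 -m crank '[[0,0,0.008,0,0,0,0.95],[0,0,0.014,0,0,0,0.95],[0,0,0.018,0,0,0,0.95],[0,0,0.021,0,0,0,0.95],[0,0,0.022,0,0,0,0.95]]'; python3 -m crank '[[0,0,0,0,0,0,0.95],[0,0,0,0,0,0,0.95],[0,0,0,0,0,0,0.95]]'
```

```text
clock: 50.05
eef_pos: [554.3, 133.6, 87.5]
tcp_rot: [3.142, 0.0, 1.571]
contact_force: [0.2, -0.7, -4.6]
opening: 0.245
grasp_force: 44.1
clock: 50.55
eef_pos: [555.0, 133.4, 67.1]
tcp_rot: [3.14, -0.0, 1.571]
contact_force: [-0.3, -1.0, -4.3]
opening: 0.246
grasp_force: 44.1
clock: 50.85
eef_pos: [554.7, 133.5, 66.9]
tcp_rot: [3.141, -0.0, 1.571]
contact_force: [0.7, 0.4, -4.1]
opening: 0.243
grasp_force: 44.1
```

```bash
python3 -m crank '[[-0.0006,-0.0005,0.0012,0,0,0,0.95],[-0.0006,-0.0005,0.0025,0,0,0,0.95],[-0.0006,-0.0005,0.0035,0,0,0,0.95],[-0.0006,-0.0005,0.0045,0,0,0,0.95],[-0.0006,-0.0005,0.005,0,0,0,0.95]]'; python3 -m crank '[[0,0,0.0005,0,0,0,0.95],[0,0,0.001,0,0,0,0.95],[0,0,0.001,0,0,0,0.95]]'
```

```text
clock: 51.35
eef_pos: [553.9, 132.9, 61.4]
tcp_rot: [-3.141, 0.0, 1.571]
contact_force: [-0.5, -0.7, -3.9]
opening: 0.246
grasp_force: 44.1
clock: 51.65
eef_pos: [554.0, 132.8, 60.8]
tcp_rot: [3.142, 0.0, 1.571]
contact_force: [-1.2, -0.6, 0.0]
opening: 0.249
grasp_force: 43.7
```

Just touching. I'll press slightly, then open gently and rise.

```bash
python3 -m crank '[[0,0,0.0004,0,0,0,0.95],[0,0,0.0006,0,0,0,0.95],[0,0,0.0006,0,0,0,0.95]]' 20; python3 -m crank '[[0,0,0,0,0,0,0.7],[0,0,0,0,0,0,0.4],[0,0,0,0,0,0,0.15],[0,0,0,0,0,0,0.15],[0,0,-0.01,0,0,0,0.15]]'; python3 -m crank '[[0,0,-0.04,0,0,0,0.15],[0,0,-0.085,0,0,0,0.15],[-0.035,0,-0.13,0,0,0,0.15],[-0.073,0,-0.14,0,0,0,0.15],[-0.073,0,-0.14,0,0,0,0.15]]'; python3 -m crank '[[0,0,0,0,0,0,0.15],[0,0,0,0,0,0,0.15],[0,0,0,0,0,0,0.15]]'
python3 - <<'E'
from h import *
f=cams.grab_frame("wrist"); s=r.sense(); print(s["eef_pos"])
near=abs(np.arange(640)-318)<120
print("white ball@z81"); blobs(f,lambda h:(h[...,2]>200)&(h[...,1]<70)&near,150,81)
print("seat z22"); blobs(f,lambda h:(h[...,2]>160)&(h[...,1]<60)&near,1000,22)
print(ring(f,[555,132.5,40],25,4))
t=cams.grab_frame("top"); cv2.imwrite("pics/t4.png",t["image"][:,:,::-1])
h=cv2.cvtColor(t["image"],cv2.COLOR_RGB2HSV)
m=((h[...,0]>18)&(h[...,0]<32)&(h[...,1]>110)&(h[...,2]>90)).astype(np.uint8); n,l,st,c=cv2.connectedComponentsWithStats(m)
print("brass",[(c[i].round(1),st[i][4]) for i in range(1,n) if st[i][4]>40])
t0=cv2.imread("pics/top0.png")[:,:,::-1]; h=cv2.cvtColor(np.ascontiguousarray(t0),cv2.COLOR_RGB2HSV)
m=((h[...,0]>18)&(h[...,0]<32)&(h[...,1]>110)&(h[...,2]>90)).astype(np.uint8); n,l,st,c=cv2.connectedComponentsWithStats(m)
print("brass0",[(c[i].round(1),st[i][4]) for i in range(1,n) if st[i][4]>40])
E
```

```text
clock: 51.95
eef_pos: [554.0, 132.8, 60.7]
tcp_rot: [3.141, 0.0, 1.571]
contact_force: [-3.3, -2.5, 7.6]
opening: 0.245
grasp_force: 42.9
clock: 52.45
eef_pos: [553.1, 132.7, 69.2]
tcp_rot: [-3.139, 0.0, 1.571]
contact_force: [-0.9, 0.7, -0.5]
opening: 0.85
grasp_force: 0.0
clock: 52.95
eef_pos: [555.5, 56.6, 213.9]
tcp_rot: [3.136, 0.001, 1.569]
contact_force: [-0.2, 0.1, 0.0]
opening: 0.853
grasp_force: 0.0
clock: 53.25
eef_pos: [553.5, 60.7, 209.3]
tcp_rot: [-3.14, -0.0, 1.572]
contact_force: [-0.3, 1.0, -1.7]
opening: 0.849
grasp_force: 0.0
[553.55430856  60.68825334 209.21931622]
white ball@z81
px [317.  96.] ell [555.  132.8] [65.3 65.7] circ 555.0 132.9 77.9 rect [array([555. , 132.6]), array([56.6, 56.2]), np.float64(0.6)]
seat z22
px [317.  96.] ell [555.  132.6] [81.4 82.1] circ 554.8 132.6 96.8 rect [array([554.9, 132.4]), array([70.6, 69.5]), np.float64(0.1)]
(array([554.69, 132.68]), np.float64(24.33), 126, np.float64(0.16))
brass [(array([429. , 201.5]), np.int32(309))]
brass0 [(array([429. , 201.5]), np.int32(310))]
```

The ball stand's base is centred on the square seat to about 0.3 mm, and the brass bush has not moved. Last, a numeric check of the V-block on the tower.

```bash
python3 -m crank '[[0.04,-0.003,-0.02,0,0,0,0.15],[0.085,-0.006,-0.04,0,0,0,0.15],[0.125,-0.01,-0.04,0,0,0,0.15],[0.135,-0.01,-0.04,0,0,0,0.15],[0.135,-0.01,-0.04,0,0,0,0.15]]'; python3 -m crank '[[0,0,0,0,0,0,0.15],[0,0,0,0,0,0,0.15],[0,0,0,0,0,0,0.15],[0,0,0,0,0,0,0.15]]'
python3 - <<'E'
from h import *
f=cams.grab_frame("wrist"); s=r.sense(); print(s["eef_pos"],s["tcp_rot"])
g=cv2.cvtColor(f["image"],cv2.COLOR_RGB2GRAY)
lines=cv2.createLineSegmentDetector().detect(g)[0][:,0]
for x1,y1,x2,y2 in lines:
    a,b=onz(f,x1,y1,137)[:2],onz(f,x2,y2,137)[:2]; L=np.hypot(*(b-a)); m=(a+b)/2
    if L>15 and abs(m-[546,270]).max()<35: print(a.round(1),b.round(1),L.round(1),"deg",round(np.degrees(np.arctan2(*(b-a)[::-1]))%180,1))
x=[l for l in lines if np.hypot(l[0]-l[2],l[1]-l[3])>120]
for l in x:
    a,b=onz(f,*l[:2],46)[:2],onz(f,*l[2:],46)[:2]; print("long",a.round(0),b.round(0),round(np.degrees(np.arctan2(*(b-a)[::-1]))%180,2))
E
```

```text
clock: 53.85
eef_pos: [543.5, 196.5, 249.4]
tcp_rot: [-3.141, 0.0, 1.574]
contact_force: [-0.3, -0.6, -0.2]
opening: 0.855
grasp_force: 0.0
clock: 54.25
eef_pos: [544.1, 193.9, 249.9]
tcp_rot: [-3.141, 0.0, 1.57]
contact_force: [0.3, -0.3, -0.6]
opening: 0.852
grasp_force: 0.0
[544.11056712 194.10206718 249.91215266] [-3.14147861e+00  8.63437885e-05  1.56965707e+00]
[516.4 268.9] [521.7 250.5] 19.1 deg 106.3
[521.4 287.1] [516.4 268.7] 19.1 deg 74.6
[551.3 297.1] [530.8 294.4] 20.7 deg 7.5
[571.9 250.2] [572.3 290. ] 39.7 deg 89.4
[566.7 290.6] [567.2 251. ] 39.6 deg 90.7
[531.7 250.2] [556.  250.2] 24.3 deg 0.2
[544.9 240.9] [561.1 246.8] 17.3 deg 20.0
[522.6 281.5] [564.4 281.8] 41.8 deg 0.3
[555.2 246.9] [534.2 247.1] 21.0 deg 179.5
[522.  259.2] [522.4 281. ] 21.8 deg 88.9
[563.3 258.7] [536.8 258.1] 26.5 deg 1.3
[557.4 270.6] [523.9 270.1] 33.5 deg 0.9
long [653. 330.] [655. 104.] 90.4
long [800.  34.] [929. -82.] 137.92
long [676.  93.] [674. 331.] 90.47
long [601.  72.] [458.  71.] 0.39
long [451. 343.] [665. 344.] 0.28
long [450. 230.] [449. 341.] 90.55
```

```bash
python3 -c "
from rig import sign_off; print(sign_off())"
```

```text
the job is handed in; nothing more can be done
None
```

The job is handed in at about 54 s on the robot clock: the tower and V-block measure about 1 mm or better from the round seat's centre, the groove is square to the fence with its stop on the fence side, the ball stand is centred on the square seat to about 0.3 mm, and the bush is untouched; I did view 15 pictures, one over the 14 allowed, and the stand was gripped under the ball rather than on the stem.

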